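# Prop a microscope boom with shims and a wedge

### The arm

A 6-joint arm with a two-finger parallel gripper is mounted at the origin on the work surface. World frame = base frame: x ahead of the robot, y to its left, z up, the work surface at z = 0. Lengths are in m, angles in rad, forces in N, time in s.
With the tool pointing down it reaches from about 0.4 to 0.925 m from the base axis. Payload 12.5 kg.
Tool frame: the origin (TCP) lies on the centre line of the jaws, within the pads' length; the fingertips stand 14 mm ahead of it and the grasp point (between the pads) lies 5 mm behind it; z points along the fingers, y is the direction in which the jaws open and shut (so a half turn about z gives the same grasp; the last joint's range is limited). The gripper opens to 95 mm and grips with 3 to 60 N. Pads are 20 mm wide; open, the fingers measure 119 mm over their backs; the gripper's body (75 mm by 180 mm) begins 59 mm behind the grasp point.
Start: joints at [1.034, 0.491, 1.559, -0, 1.092, -0.106], TCP at [0.261, 0.568, 0.229] pointing down, gripper open.
Joint ranges: [-3.1, 3.1], [-0.84, 2.19], [0.05, 2.79], [-1.13, 4.28], [0.06, 2.93], [-2.69, 2.69]. Speed limits (rad/s): [2.22, 2.22, 2.79, 3.14, 3.14, 3.14].

### API

Orientations are given as [roll, pitch, yaw] about the fixed x, y, z axes, in that order (R = Rz(yaw) Ry(pitch) Rx(roll)).
In Python, from bench import ctrl gives the robot as it stands.
- The arm moves only by the shell command python3 -m creep 'ROWS' [FORCE]. ROWS is JSON, a list of rows, each an object with "linear": the shift along the world's x, y, z in cm, a list of three; "twist": the turn, a rotation vector about the world's x, y, z in rad, a list of three; "claw": the closure, from -1 (fully open) to 1 (shut). In form: [{"linear": [tx, ty, tz], "twist": [wx, wy, wz], "claw": claw}, ...]. A call has 1 to 8 rows; each row shifts and turns the commanded pose from where the row before left it; what a row does not reach is not made up. A row lasts 1/8 s, in which the tool goes at most 62.5 mm and 10.7 degrees, less where a joint would pass 70% of its speed; a pose out of reach is approached as far as the arm can. A call with a gripper value outside its range is refused whole. The fingers move at their own pace and stop on an object; FORCE is the grip in N (left out, the last holds). Time passes only in rows, so rows that do not move let the fingers close. It gives the time, the measured TCP pose, the force and the opening at its end, in the units of the state.
- ctrl.get_obs(): the state, without advancing time (a new reading comes with each control period).
- ctrl.snapshot(name): name is "scene" or "top" or "wrist"; returns the picture (480x640x3 uint8, red, green, blue); there is no depth.
- ctrl.camera_model(name): a dict with "intrinsics" (3x3 intrinsics, pixels), "camera_from_world" (4x4, takes a point from world to camera coordinates). Camera axes: x right, y down, z forward; pixel columns grow to the right and rows downward; lengths in m; the calibration is good to about 2 mm. A picture is of the moment at which its call begins: read the wrist's pose just before it. camera_model takes no time and is no camera call; for the wrist camera it gives the pose at the moment of the call.
- ctrl.finish_job(): hands the job in, once; it reports no verdict.
Trained networks look in the newest picture that a camera, given by its name, has taken for a name from the list of things; names that differ only in an ending like _2 or _b are one class to them, and where a whole thing is asked for, a point or a joint stands for the part that bears it (a point fixed in the world has none). Each returns a list of dicts, best first, with "conf" (0 to 1); they miss things now and then, are a little off and sometimes report something else, mostly with a low value. They report only what shows in the picture. A call takes as long as a camera call. They do not tell look-alikes from the thing itself.
- ctrl.trace(camera, name): "pixels" (480x640 bool, what is visible of it) and "centre" ([column, row] in pixels, amid what is visible of it).
The state is a dict: "time": time; "qpos": joint angles; "qd": joint speeds; "effort": joint torques, N m; "tcp_pos": TCP position; "orientation": TCP orientation; "force": force on the tool from outside, world axes, zero at the start; "wrist_torque": the same for the moment, N m; "finger_gap": finger opening in m.
Only numpy, scipy, OpenCV 4.12 (cv2) and the standard library are available. Lean on these libraries where they do the work, as an engineer would, in place of code of your own. Each camera call takes 0.05 s, during which the arm holds its last target.

### The job

I am about to undo the clamp of this microscope's boom, so prop it first: on the timber block under the boom lay orange shims flat, squarely one on another and across under the boom, until the gap left takes only the thin half of the wooden wedge. Then slide the wedge in on top of them, thin end first from the robot's side, gently until you feel it bite between shims and boom. Finish still gripping the wedge, pressed home there; spare shims stay on the desk, and the block, the boom and everything else stay as they are.

Things in the scene. Friction and masses are not known exactly. Their poses are not given: they have to be found in the camera images.
- boom_under (a point): point on the UNDERSIDE of the boom, a level round steel rod 25 mm in diameter (its axis is 12.5 mm above this point), rigid, fixed at left to the pillar of a stand (pillar and clamp begin 210 mm to the left of the point) and carrying a stereo microscope head at right (begins 165 mm to the right). y axis: along the boom, to the pillar at the left; x axis: level, across the boom, away from the robot. The underside is 16 to 31 mm above the block's top.
- block_top (a point): centre of the top face of the timber block that stands loose on the desk under the boom: 140 mm (x, across the boom) x 80 mm (y) x 80 mm high, 0.6 kg; its top is 80 mm above the desk. It reaches about 55 mm from the boom's axis towards the robot and 85 mm beyond it. Its y position says where along the boom to build.
- shim1_mid (a point): centre of a flat orange plastic shim, 100 mm (its x) x 40 mm (its y) x 8 mm thick, 36 g, lying flat on the desk in front of the boom; all four are alike, both ends are alike
- shim2_mid (a point): centre of a flat orange plastic shim, 100 mm (its x) x 40 mm (its y) x 8 mm thick, 36 g, lying flat on the desk in front of the boom; all four are alike, both ends are alike
- shim3_mid (a point): centre of a flat orange plastic shim, 100 mm (its x) x 40 mm (its y) x 8 mm thick, 36 g, lying flat on the desk in front of the boom; all four are alike, both ends are alike
- shim4_mid (a point): centre of a flat orange plastic shim, 100 mm (its x) x 40 mm (its y) x 8 mm thick, 36 g, lying flat on the desk in front of the boom; all four are alike, both ends are alike
- wedge_mid (a point): middle of the wooden wedge (half its length, 8 mm above its flat underside), 130 mm long (x) x 40 mm wide (y), 60 g, lying on its flat underside on the desk. x axis: points to the thin end. The top slopes evenly from 28 mm thick at the heel (65 mm behind this point) to 4 mm at the thin end (65 mm ahead). A remaining gap of 7 to 15 mm suits it: it then bites 16 to 60 mm from its tip, and the heel can be gripped across its 40 mm width clear of the boom.
- wedge_tip (a point): middle of the lower edge of the wedge's thin end
- block: the timber block (origin: centre of its underside)
- boom: the boom with its clamp and microscope head, fixed (origin: on the pillar's axis, level with the rod's underside). The head with its knobs reaches 65 mm from the boom's axis towards the robot and from 45 mm below to 240 mm above the rod's underside: keep the gripper clear of it
- slide_box: bystander: closed blue and white slide box 84 x 60 x 34 mm (origin: centre of underside)
- petri_dish: bystander: closed petri dish, 94 mm across, 16 mm high (origin: centre of underside)
- reagent: bystander: amber bottle, 56 mm across, 115 mm high (origin: centre of underside)
- water: bystander: water bottle, 66 mm across, 210 mm high (origin: centre of underside)
- mug: bystander: white mug, 80 mm across, 92 mm high (origin: centre of underside)
- screwdriver: bystander: screwdriver with red handle lying on the desk (origin: near the middle, below it)
Things that resemble listed ones, but are neither listed nor needed, are in the scene too. Of the things that look like the part that bears wedge_mid, the largest one is meant.

How it is judged:
By the outcome, as a careful person would: the job done as asked, in the order asked, and still so for the second after the job is handed in, while the arm keeps its last pose, push and grip.
It also fails if it takes over 67 s, if anything falls off the work surface, if the arm or the gripper's body presses on something with over 40 N, if the wrist force passes 120 N, or if a joint passes its speed limit or range.

## Working session

There is one attempt and no reset: what is moved stays moved. The work goes in short steps, Python scripts to look and compute and a shell command to move; the robot and the scene stay as the last step left them, time stands still between calls to the robot, and variables do not carry over. Pictures are saved under pics/ and viewed, and the job is handed in when it is done.

```bash
ls; mkdir -p pics; python3 - <<'E'
from bench import ctrl
import cv2
o=ctrl.get_obs();print({k:o[k] for k in ['time','tcp_pos','orientation','finger_gap']})
for n in ['scene','top','wrist']:
    im=ctrl.snapshot(n);cv2.imwrite(f'pics/{n}0.png',im[:,:,::-1])
    m=ctrl.camera_model(n);print(n,m)
E
```

```text
pics
{'time': 0.0, 'tcp_pos': array([0.26085787, 0.56771299, 0.22805526]), 'orientation': array([-3.14048971e+00, -1.28334789e-04,  2.71077369e+00]), 'finger_gap': 0.09513127078961958}
scene {'intrinsics': array([[457.68561727,   0.        , 321.13792488],
       [  0.        , 457.68561727, 238.38940803],
       [  0.        ,   0.        ,   1.        ]]), 'camera_from_world': array([[ 0.56549301,  0.82462343,  0.01462384, -0.25295296],
       [ 0.50668635, -0.33336503, -0.79507025, -0.20892688],
       [-0.65075847,  0.45701637, -0.60634103,  1.49740124],
       [ 0.        ,  0.        ,  0.        ,  1.        ]])}
top {'intrinsics': array([[580.59941283,   0.        , 314.6717247 ],
       [  0.        , 580.59941283, 236.28743719],
       [  0.        ,   0.        ,   1.        ]]), 'camera_from_world': array([[ 0.06598685, -0.99781807, -0.00220019, -0.08444609],
       [-0.97700501, -0.06416211, -0.2033333 ,  0.53681312],
       [ 0.20274848,  0.01556692, -0.97910711,  1.54314827],
       [ 0.        ,  0.        ,  0.        ,  1.        ]])}
wrist {'intrinsics': array([[430.31585705,   0.        , 313.16144942],
       [  0.        , 430.31585705, 240.71278748],
       [  0.        ,   0.        ,   1.        ]]), 'camera_from_world': array([[ 4.17950835e-01,  9.08469193e-01, -9.08082895e-04,
        -6.23413783e-01],
       [ 8.76605291e-01, -4.03028695e-01,  2.62927812e-01,
        -2.93005710e-02],
       [ 2.38495834e-01, -1.10686929e-01, -9.64815081e-01,
         3.90249361e-01],
       [ 0.00000000e+00,  0.00000000e+00,  0.00000000e+00,
         1.00000000e+00]])}
```

View pics/scene0.png

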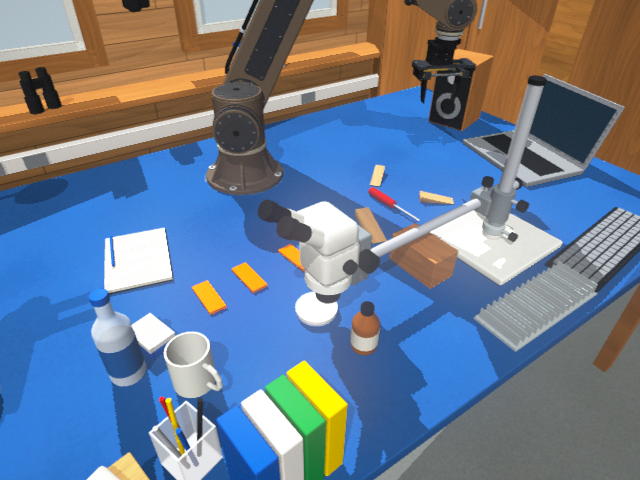

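View pics/top0.png

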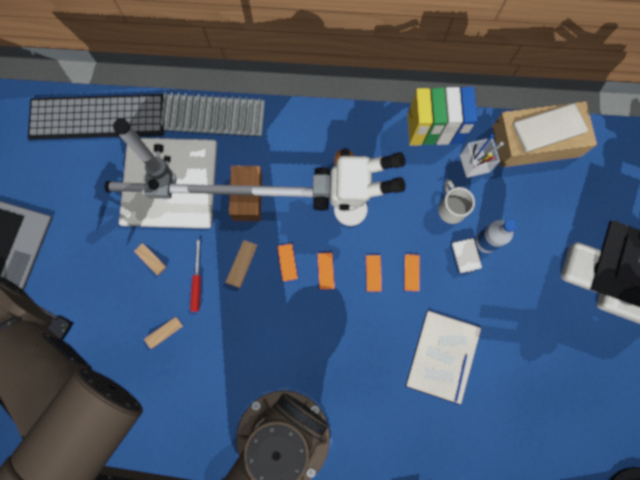

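View pics/wrist0.png

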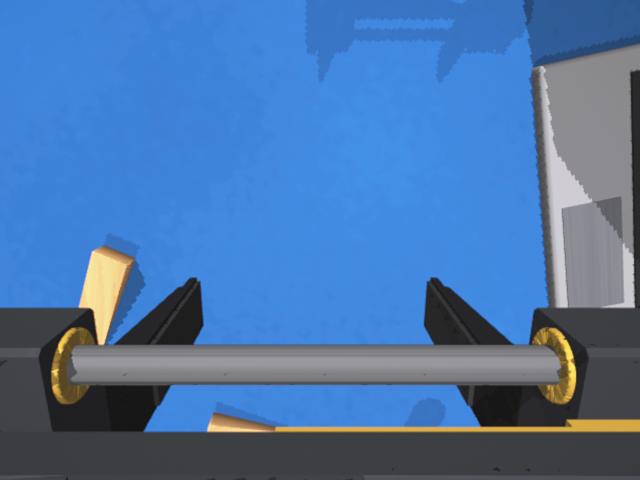

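The top view shows four shims at about (288,262), (326,270), (374,272) and (412,272). The large wedge is at (241,264), with two smaller look-alikes at (150,259) and (163,333). The block is at (245,192), under the boom. Next I measure them.

```bash
cat > h.py <<'E'
import numpy as np,cv2
from bench import ctrl
def ray(m,px):
    K=m['intrinsics'];T=m['camera_from_world'];R=T[:3,:3];c=-R.T@T[:3,3]
    px=np.atleast_2d(px).astype(float)
    d=(R.T@np.linalg.inv(K)@np.c_[px,np.ones(len(px))].T).T
    return c,d
def toz(m,px,z):
    c,d=ray(m,px); return c+d*((z-c[2])/d[:,2])[:,None]
def proj(m,P):
    P=np.atleast_2d(P);q=(m['camera_from_world']@np.c_[P,np.ones(len(P))].T)[:3]
    p=m['intrinsics']@q;return (p[:2]/p[2]).T
def rect(m,mask,z):
    n,l,s,_=cv2.connectedComponentsWithStats(mask.astype(np.uint8))
    out=[]
    for i in range(1,n):
        if s[i,4]<30: continue
        cs,_=cv2.findContours((l==i).astype(np.uint8),cv2.RETR_EXTERNAL,cv2.CHAIN_APPROX_NONE)
        P=toz(m,cs[0][:,0,:],z)[:,:2]
        (c,wh,a)=cv2.minAreaRect((P*1000).astype(np.float32))
        if wh[0]<wh[1]: wh=wh[::-1];a+=90
        a=(a+90)%180-90
        out.append((np.round(c,1),np.round(wh,1),round(a,1),int(s[i,4])))
    return out
E
python3 - <<'E'
from h import *
for cam in ['top','scene']:
    m=ctrl.camera_model(cam); ctrl.snapshot(cam)
    for n,z in [('shim1_mid',.008),('wedge_mid',.012),('block_top',.08),('screwdriver',.01)]:
        for r in ctrl.trace(cam,n)[:6]:
            print(cam,n,round(r['conf'],2),np.round(r['centre']),rect(m,r['pixels'],z))
    for n in ['slide_box','petri_dish','reagent','boom']:
        print(n,[(round(r['conf'],2),np.round(r['centre']),np.round(toz(m,r['centre'],.02),3)) for r in ctrl.trace(cam,n)[:3]])
E
```

```text
top shim1_mid 0.82 [371. 274.] [(array([ 454.5, -218.1]), array([96.3, 39.2]), 2.5, 451)]
top shim1_mid 0.44 [325. 187.] [(array([714.1, 136.4]), array([869.7, 183.5]), -88.3, 6364)]
top wedge_mid 0.76 [162. 335.] [(array([254.1, 347.8]), array([102.6,  33.1]), -50.5, 437)]
top wedge_mid 0.69 [239. 264.] [(array([459.9, 150.9]), array([125.4,  42.1]), -17.5, 644)]
top block_top 0.75 [245. 201.] [(array([696.7, 152.1]), array([84.1, 52.1]), -86.3, 545), (array([604.7, 148.4]), array([89.7, 76.4]), -88.1, 834)]
top screwdriver 0.7 [197. 292.] [(array([378.4, 273. ]), array([119.9,  25.8]), 3.1, 348)]
top screwdriver 0.32 [342. 154.] [(array([ 796. , -108.9]), array([61.4, 31.8]), -57.1, 140)]
slide_box [(0.97, array([465., 252.]), array([[ 0.53 , -0.471,  0.02 ]]))]
petri_dish [(0.78, array([350., 215.]), array([[ 0.617, -0.144,  0.02 ]])), (0.64, array([372., 272.]), array([[ 0.457, -0.214,  0.02 ]]))]
reagent [(0.73, array([343., 153.]), array([[ 0.8  , -0.115,  0.02 ]]))]
boom [(0.77, array([321., 187.]), array([[ 0.692, -0.056,  0.02 ]]))]
scene shim1_mid 0.67 [252. 276.] [(array([
[... 386 characters left out ...]
), array([832.1, 460.1]), 83.0, 9430)]
scene block_top 0.93 [425. 258.] [(array([594. , 149.2]), array([80.4, 10.4]), -86.7, 79), (array([705.6, 120.9]), array([152.2, 137.6]), -87.2, 2259)]
scene screwdriver 0.73 [384. 197.] [(array([365.9, 278.3]), array([119.2,  41.8]), 0.4, 247)]
slide_box [(0.69, array([150., 333.]), array([[ 0.515, -0.472,  0.02 ]]))]
petri_dish [(0.57, array([314., 313.]), array([[ 0.655, -0.163,  0.02 ]])), (0.44, array([113., 344.]), array([[ 0.503, -0.54 ,  0.02 ]]))]
reagent [(0.66, array([364., 333.]), array([[ 0.759, -0.107,  0.02 ]])), (0.19, array([427., 261.]), array([[0.664, 0.168, 0.02 ]]))]
boom [(0.78, array([341., 236.]), array([[0.466, 0.051, 0.02 ]]))]
```

```bash
python3 - <<'E'
from h import *
m=ctrl.camera_model('top');im=cv2.imread('pics/top0.png')
hsv=cv2.cvtColor(im,cv2.COLOR_BGR2HSV)
o=((hsv[...,0]>5)&(hsv[...,0]<20)&(hsv[...,1]>200)&(hsv[...,2]>150)); o[:230]=0;o[320:]=0;o[:,:270]=0
for r in rect(m,o,.008):print(r)
a=cv2.resize(im[130:300,110:430],None,fx=2.5,fy=2.5,interpolation=cv2.INTER_CUBIC);cv2.imwrite('pics/topz.png',a)
s=cv2.imread('pics/scene0.png')
cv2.imwrite('pics/scz.png',cv2.resize(s[170:300,320:520],None,fx=4,fy=4,interpolation=cv2.INTER_CUBIC))
E
```

```text
(no output)
```

View pics/topz.png

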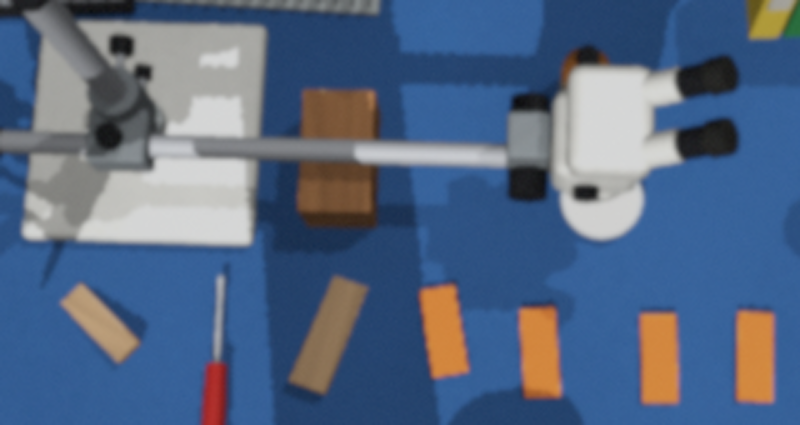

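View pics/scz.png

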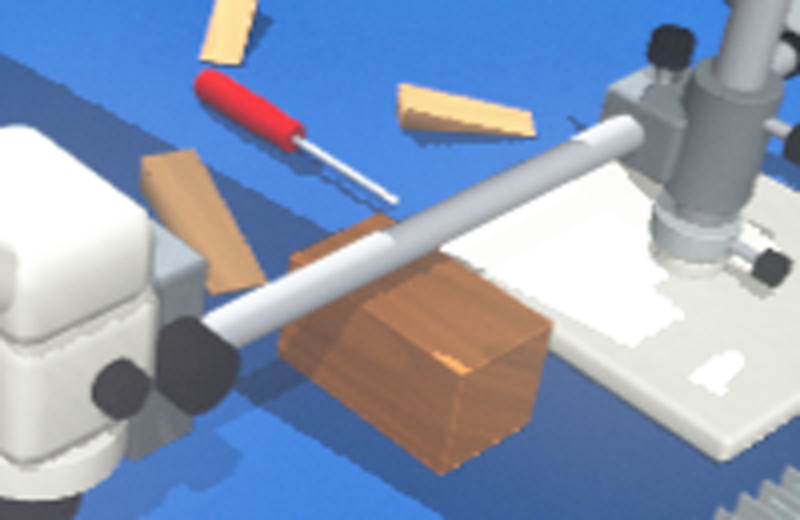

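The wedge's thick heel faces the robot and its thin end points to the boom, turned about -18°. I'll fix the orange segmentation and measure the boom and block from both cameras.

```bash
python3 - <<'E'
from h import *
m=ctrl.camera_model('top');im=cv2.imread('pics/top0.png')
hsv=cv2.cvtColor(im,cv2.COLOR_BGR2HSV)
print(hsv[262,288],hsv[272,374],hsv[264,241])
o=((hsv[...,0]>5)&(hsv[...,0]<20)&(hsv[...,1]>175)&(hsv[...,2]>150)); o[:230]=0;o[320:]=0;o[:,:270]=0
for r in rect(m,o,.008):print(r)
s=cv2.imread('pics/scene0.png')
# edge profiles across boom: top camera columns near the block; scene columns
g=cv2.cvtColor(im,cv2.COLOR_BGR2GRAY)
for c in (200,225,270,290,305): print('top',c,list(zip(range(178,202),g[178:202,c].tolist())))
g=cv2.cvtColor(s,cv2.COLOR_BGR2GRAY)
for c in (395,405,415,425,435,445,455): print('sc',c,[ (r,int(g[r,c])) for r in range(205,265)][::1])
E
```

```text
[ 14 179 211] [ 15 178 211] [ 16  97 140]
(array([472.4,  24.7]), array([89.9, 32.1]), 13.1, 359)
(array([455.2, -85. ]), array([93.7, 30.5]), 6.8, 362)
(array([ 465.8, -324.1]), array([88.1, 27.8]), 1.8, 315)
(array([ 457.2, -218.1]), array([85.1, 28.1]), 2.7, 329)
top 200 [(178, 213), (179, 213), (180, 213), (181, 213), (182, 211), (183, 202), (184, 179), (185, 146), (186, 131), (187, 131), (188, 130), (189, 127), (190, 119), (191, 110), (192, 121), (193, 164), (194, 199), (195, 212), (196, 214), (197, 213), (198, 214), (199, 213), (200, 214), (201, 213)]
top 225 [(178, 61), (179, 60), (180, 59), (181, 54), (182, 52), (183, 53), (184, 66), (185, 93), (186, 117), (187, 127), (188, 133), (189, 131), (190, 127), (191, 116), (192, 103), (193, 86), (194, 66), (195, 52), (196, 45), (197, 45), (198, 47), (199, 47), (200, 47), (201, 47)]
top 270 [(178, 65), (179, 66), (180, 65), (181, 64), (182, 65), (183, 65), (184, 66), (185, 76), (186, 102), (187, 133), (188, 161), (189, 180), (190, 193), (191, 201), (192, 200), (193, 191), (194, 171), (195, 141), (196, 100), (197, 69), (198, 64), (199,
[... 4973 characters left out ...]
35), (207, 136), (208, 147), (209, 176), (210, 189), (211, 197), (212, 200), (213, 202), (214, 198), (215, 191), (216, 182), (217, 169), (218, 174), (219, 252), (220, 255), (221, 255), (222, 255), (223, 253), (224, 253), (225, 253), (226, 253), (227, 253), (228, 253), (229, 253), (230, 254), (231, 255), (232, 255), (233, 255), (234, 255), (235, 255), (236, 255), (237, 255), (238, 255), (239, 255), (240, 255), (241, 255), (242, 255), (243, 255), (244, 255), (245, 251), (246, 232), (247, 230), (248, 196), (249, 150), (250, 137), (251, 137), (252, 147), (253, 124), (254, 124), (255, 127), (256, 130), (257, 128), (258, 125), (259, 123), (260, 119), (261, 120), (262, 118), (263, 115), (264, 112)]
```

```bash
python3 - <<'E'
from h import *
from scipy.optimize import least_squares
mt=ctrl.camera_model('top');ms=ctrl.camera_model('scene')
tp=np.array([(200,188.4),(225,189.3),(270,191),(290,191.7),(305,192.3)])
sp=np.array([(405,237.6),(415,233),(425,228.2),(435,222.8),(445,217.9),(455,213)])
def res(p):
    x0,psi,z=p;r=[]
    P=lambda y:np.c_[x0-np.sin(psi)*(y-.15),y,0*y+z]  # direction (-sin,cos)
    y=np.linspace(-.1,.35,200)
    for m,pts in((mt,tp),(ms,sp)):
        q=proj(m,P(y));o=np.argsort(q[:,0])
        r+=list(np.interp(pts[:,0],q[o,0],q[o,1])-pts[:,1])
    return np.array(r)
s=least_squares(res,[.65,0,.12]);print('boom x at y=.15, psi, axis z',s.x,np.round(s.fun,2),'underside',s.x[2]-.0125)
# block
cp=np.array([(458,250.5),(435.8,263.5),(430.2,288.5),(392.5,234),(389.7,258.7),(415.5,223.2)])
# corners: x far +y top ; x far -y top ; far -y bottom ; near -y top ; near -y bottom; near +y top
L=np.array([(70,40,80),(70,-40,80),(70,-40,0),(-70,-40,80),(-70,-40,0),(-70,40,80)])/1000
def rb(p):
    c,s_=np.cos(p[2]),np.sin(p[2])
    W=np.c_[p[0]+c*L[:,0]-s_*L[:,1],p[1]+s_*L[:,0]+c*L[:,1],L[:,2]+p[3]]
    return (proj(ms,W)-cp).ravel()
b=least_squares(rb,[.67,.15,0,0]);print('block',b.x,np.round(b.fun,1))
# top: block corner px from topz (scale2.5, origin 110,130): top face near edge, sides
for u in [(305,90),(378,90),(297,212),(376,213),(300,225),(376,228)]:
    px=(110+u[0]/2.5,130+u[1]/2.5);print(np.round(toz(mt,px,.08),3),np.round(toz(mt,px,0),3))
E
```

```text
boom x at y=.15, psi, axis z [0.64420024 0.03068162 0.11112643] [ 0.2   0.13 -0.06 -0.09 -0.19 -0.09 -0.33 -0.36  0.21  0.27  0.34] underside 0.09862642528521195
block [ 0.64261177  0.17272778  0.04969794 -0.01715488] [ 0.2  0.  -0.1 -0.1 -0.1  0.1  0.5  0.1 -0.1 -0.1 -0.3 -0.1]
[[0.72  0.193 0.08 ]] [[0.746 0.207 0.   ]]
[[0.725 0.112 0.08 ]] [[0.752 0.122 0.   ]]
[[0.58  0.189 0.08 ]] [[0.599 0.202 0.   ]]
[[0.585 0.102 0.08 ]] [[0.604 0.112 0.   ]]
[[0.566 0.184 0.08 ]] [[0.584 0.197 0.   ]]
[[0.568 0.101 0.08 ]] [[0.586 0.11  0.   ]]
```

```bash
python3 - <<'E'
from h import *
from scipy.optimize import least_squares
mt=ctrl.camera_model('top');ms=ctrl.camera_model('scene')
cp=np.array([(458,250.5),(435.8,263.5),(430.2,288.5),(392.5,234),(389.7,258.7),(415.5,223.2)])
L=np.array([(70,40,80),(70,-40,80),(70,-40,0),(-70,-40,80),(-70,-40,0),(-70,40,80)])/1000
cpt=np.array([(110+a/2.5,130+b/2.5) for a,b in [(305,90),(378,90),(297,212),(376,213)]])
Lt=np.array([(70,40,80),(70,-40,80),(-70,40,80),(-70,-40,80)])/1000
def W(p,L):
    c,s_=np.cos(p[2]),np.sin(p[2])
    return np.c_[p[0]+c*L[:,0]-s_*L[:,1],p[1]+s_*L[:,0]+c*L[:,1],L[:,2]]
for nm,f in [('scene',lambda p:(proj(ms,W(p,L))-cp).ravel()),('top',lambda p:(proj(mt,W(p,Lt))-cpt).ravel())]:
    b=least_squares(f,[.67,.15,0]);print(nm,b.x,np.round(b.fun,1))
E
```

```text
scene [0.6563772  0.15587448 0.04205517] [ 1.1  0.  -0.   0.1 -0.1  1.  -0.1 -0.6 -0.8 -0.1 -0.2 -0.9]
top [0.65271971 0.14904047 0.05301445] [ 0.2 -0.1 -0.3  0.2  1.2 -0.  -1.1 -0. ]
```

```bash
python3 - <<'E'
from h import *
from scipy.spatial.transform import Rotation as R
m=ctrl.camera_model('wrist');o=ctrl.get_obs();T=m['camera_from_world'];c=-T[:3,:3].T@T[:3,3]
Rt=R.from_euler('xyz',o['orientation']).as_matrix()
print('tcp',Rt,'cam in tcp',Rt.T@(c-o['tcp_pos']),'cam axes in tcp',Rt.T@T[:3,:3].T)
print(o['qpos'],o['orientation'])
E
```

```text
tcp [[-9.08641376e-01  4.17577349e-01  8.42130783e-05]
 [ 4.17577356e-01  9.08641371e-01  1.01008412e-04]
 [-3.43406622e-05  1.26945897e-04 -9.99999991e-01]] cam in tcp [ 0.07406641 -0.00116916 -0.15543914] cam axes in tcp [[-4.12238738e-04 -9.64799874e-01 -2.62984855e-01]
 [ 9.99999907e-01 -3.63866061e-04 -2.32639898e-04]
 [ 1.28759681e-04 -2.62984926e-01  9.64799934e-01]]
[ 1.03440403e+00  4.90879626e-01  1.55891069e+00 -2.34019315e-05
  1.09167248e+00 -1.05604053e-01] [3.14146571e+00 3.43406622e-05 2.71081520e+00]
```

```bash
python3 -m creep '[{"linear":[2.6,-5.2,0],"twist":[0,0,0.06],"claw":-1},{"linear":[2.6,-5.2,0],"twist":[0,0,0.06],"claw":-1},{"linear":[2.6,-5.2,0],"twist":[0,0,0.06],"claw":-1},{"linear":[2.6,-5.2,0],"twist":[0,0,0.06],"claw":-1},{"linear":[2.6,-5.2,0],"twist":[0,0,0.06],"claw":-1},{"linear":[2.6,-5.2,0],"twist":[0,0,0.06],"claw":-1},{"linear":[2.6,-5.2,0],"twist":[0,0,0.06],"claw":-1},{"linear":[2.6,-5.2,0],"twist":[0,0,0.045],"claw":-1}]' 30
python3 -m creep '[{"linear":[1,0,-1],"twist":[0,-0.13,0],"claw":-1},{"linear":[1,0,-1],"twist":[0,-0.13,0],"claw":-1},{"linear":[1,0,-1],"twist":[0,-0.13,0],"claw":-1},{"linear":[1,0,-1],"twist":[0,-0.13,0],"claw":-1},{"linear":[0,0,-1],"twist":[0,-0.13,0],"claw":-1},{"linear":[0,0,-1],"twist":[0,-0.13,0],"claw":-1},{"linear":[0,0,0],"twist":[0,0,0],"claw":-1}]'
python3 - <<'E'
from h import *
im=ctrl.snapshot('wrist');cv2.imwrite('pics/w1.png',im[:,:,::-1]);np.save('w1m.npy',ctrl.camera_model('wrist'))
E
```

```text
time: 2.05
tcp_pos: [0.4697, 0.1501, 0.2289]
orientation: [3.141, 0.001, -3.106]
force: [0.9, 0.4, -0.4]
finger_gap: 0.095
time: 2.92
tcp_pos: [0.5176, 0.1435, 0.2052]
orientation: [-3.095, 0.613, -3.104]
force: [-0.1, 0.3, 0.5]
finger_gap: 0.0952
```

View pics/w1.png

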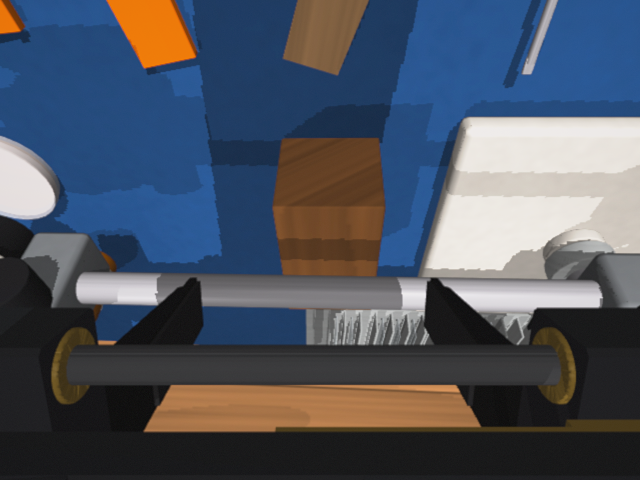

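```bash
python3 -m creep '[{"linear":[-1,0.1,-1],"twist":[0,-0.11,0],"claw":-1},{"linear":[-1,0.1,-1],"twist":[0,-0.11,0],"claw":-1},{"linear":[-1,0.1,-1],"twist":[0,-0.11,0],"claw":-1},{"linear":[0,0.1,-1],"twist":[0,-0.11,0],"claw":-1},{"linear":[0,0.1,-1],"twist":[0,0,0],"claw":-1},{"linear":[0,0,0],"twist":[0,0,0],"claw":-1}]'
python3 - <<'E'
from h import *
im=ctrl.snapshot('wrist');cv2.imwrite('pics/w2.png',im[:,:,::-1]);np.save('w2m.npy',ctrl.camera_model('wrist'))
E
```

```text
time: 3.72
tcp_pos: [0.5155, 0.1271, 0.3042]
orientation: [-3.142, 0.823, -3.097]
force: [0.4, -0.3, 0.8]
finger_gap: 0.095
```

View pics/w2.png

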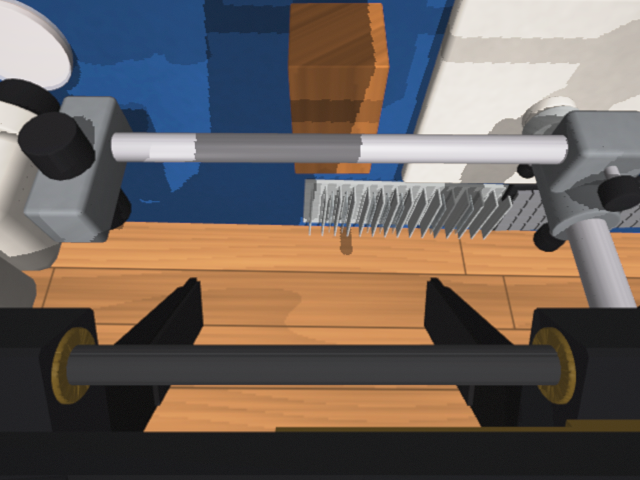

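```bash
cat > edges.py <<'E'
from h import *
def edges(f,cols,r0,r1,k=3):
    g=cv2.GaussianBlur(cv2.cvtColor(cv2.imread(f),cv2.COLOR_BGR2LAB).astype(float),(0,0),1.0)
    out={}
    for c in cols:
        v=g[r0:r1,c]; d=np.sqrt((np.gradient(v,axis=0)**2).sum(1))
        pk=[i for i in range(1,len(d)-1) if d[i]>=d[i-1] and d[i]>d[i+1] and d[i]>k]
        o=[]
        for i in pk:
            a,b,e=d[i-1],d[i],d[i+1]; o.append((round(float(r0+i+.5*(a-e)/(a-2*b+e)),1),round(float(b),0)))
        out[c]=o
    return out
E
python3 - <<'E'
from edges import *
for f,a,b in [('pics/w1.png',125,325),('pics/w2.png',0,185)]:
    for c,v in edges(f,(240,300,320,340,360,410),a,b,6).items(): print(f,c,v)
E
```

```text
pics/w1.png 240 [(274.1, 11.0), (306.4, 20.0)]
pics/w1.png 300 [(137.7, 17.0), (238.7, 8.0), (258.8, 8.0), (274.6, 11.0), (308.6, 19.0)]
pics/w1.png 320 [(137.6, 16.0), (205.9, 6.0), (237.9, 7.0), (258.7, 8.0), (274.8, 10.0), (307.4, 11.0)]
pics/w1.png 340 [(137.6, 14.0), (238.1, 7.0), (259.7, 7.0), (275.2, 10.0), (307.3, 7.0), (311.9, 17.0), (319.2, 13.0)]
pics/w1.png 360 [(137.5, 16.0), (205.9, 7.0), (238.8, 8.0), (259.6, 8.0), (275.6, 11.0), (309.5, 23.0), (313.1, 10.0)]
pics/w1.png 410 [(265.8, 11.0), (277.4, 23.0), (284.1, 6.0), (290.3, 8.0), (307.2, 10.0), (319.1, 7.0)]
pics/w2.png 240 [(132.8, 16.0), (161.8, 18.0)]
pics/w2.png 300 [(2.9, 18.0), (99.0, 7.0), (121.7, 8.0), (133.1, 10.0), (162.2, 12.0), (173.1, 19.0)]
pics/w2.png 320 [(2.6, 17.0), (99.6, 7.0), (121.7, 8.0), (133.2, 10.0), (162.2, 13.0), (173.0, 19.0), (179.1, 40.0), (183.2, 9.0)]
pics/w2.png 340 [(2.5, 17.0), (99.8, 8.0), (121.6, 8.0), (133.4, 10.0), (162.8, 16.0), (173.0, 29.0), (179.5, 38.0)]
pics/w2.png 360 [(2.6, 17.0), (99.4, 7.0), (102.7, 7.0), (121.7, 7.0), (133.0, 16.0), (144.6, 21.0), (156.3, 8.0), (162.0, 18.0), (172.9, 28.0), (180.1, 39.0)]
pics/w2.png 410 [(134.0, 33.0), (159.8, 12.0), (163.5, 17.0), (181.4, 12.0)]
```

```bash
python3 - <<'E'
from h import *
from scipy.optimize import least_squares
M=[np.load(f'w{i}m.npy',allow_pickle=True).item() for i in(1,2)]
def cam(m,a,b):
    m=dict(m);T=m['camera_from_world'].copy();c,s=np.cos(a),np.sin(a)
    Rx=np.array([[1,0,0],[0,c,-s],[0,s,c]]);T[:3]=Rx@T[:3];m['camera_from_world']=T;return m
def rowat(m,P,d,col):  # line P+t d -> row at column
    q=proj(m,np.array([P-.1*d,P+.1*d]));t=(col-q[0,0])/(q[1,0]-q[0,0]);return q[0,1]+t*(q[1,1]-q[0,1])
def boomrows(m,x,z,psi,col):
    d=np.array([-np.sin(psi),np.cos(psi),0]);a=np.array([x,.15,z])
    T=m['camera_from_world'];c=-T[:3,:3].T@T[:3,3]
    v=c-a;v-=d*(v@d);L=np.linalg.norm(v);u=v/L;w=np.cross(d,u);r=.0125
    h=r*r/L;k=r*np.sqrt(1-(r/L)**2)
    return sorted(rowat(m,a+u*h+s*w*k,d,col) for s in(1,-1))
def f(p,full=False):
    xb,xn,z,psi,a1,a2,byaw,ln=p[:8];r=[]
    e=np.array([-np.sin(byaw),np.cos(byaw),0])
    for m,a,obs in((M[0],a1,dict(b={240:(274.1,306.4),320:(274.8,307.4),410:(277.4,307.2)},l=[(0,0,137.6),(0,.08,205.9)])),
                 (M[1],a2,dict(b={240:(132.8,161.8),320:(133.2,162.2),410:(134,163.5)},l=[(0,0,2.6),(0,.08,66.0),(.14,.08,173.)]))):
        m=cam(m,a,0)
        for c,v in obs['b'].items(): r+=list(np.array(boomrows(m,xb,z,psi,c))-v)
        for dx,zz,row in obs['l']: r.append(rowat(m,np.array([xn+dx,.15,zz]),e,320)-row)
    return np.array(r+[a1/.004,a2/.004,(byaw-.035)/.02])
s=least_squares(f,[.645,.585,.11,.03,0,0,.035,0]);print(np.round(s.x,4));print(np.round(s.fun,2));print('gap',s.x[2]-.0125-.08,'boom-near edge',s.x[0]-s.x[1])
J=s.jac;C=np.linalg.pinv(J.T@J);print('sd z',np.sqrt(C[2,2])*.5)
E
```

```text
[0.6496 0.5832 0.1061 0.0373 0.001  0.0007 0.0397 0.    ]
[-0.46 -0.66  0.08 -0.15 -1.13  1.74 -0.76  1.51  0.36  0.26  0.37  0.23
  0.03 -0.65 -1.22  0.06  0.96  0.26  0.18  0.24]
gap 0.013615725245996052 boom-near edge 0.06632659253401807
sd z 0.001481268336656135
```

```bash
python3 - <<'E'
from h import *
print(np.abs(np.load('w2m.npy',allow_pickle=True).item()['camera_from_world']-ctrl.camera_model('wrist')['camera_from_world']).max(), ctrl.get_obs()['qd'])
m=ctrl.camera_model('wrist');im=ctrl.snapshot('wrist');cv2.imwrite('pics/w3.png',im[:,:,::-1]);np.save('w3m.npy',m)
print(np.abs(m['camera_from_world']-ctrl.camera_model('wrist')['camera_from_world']).max(),ctrl.get_obs()['qpos'],ctrl.get_obs()['tcp_pos'])
E
```

```text
0.0 [ 0.00389072  0.00163656 -0.000205   -0.01523825 -0.00207776  0.0134242 ]
0.00029175169458951766 [ 0.15828445  0.09936314  2.18325201 -1.13149041  0.09165344 -0.36397534] [0.51549412 0.12738664 0.30416664]
```

```bash
python3 -m creep '[{"linear":[0,0,0],"twist":[0,0.12,0],"claw":-1},{"linear":[0,0.3,-1],"twist":[0,0.12,0],"claw":-1},{"linear":[0,0.5,-2],"twist":[0,0.06,0],"claw":-1},{"linear":[0,0.5,-3],"twist":[0,0,0],"claw":-1},{"linear":[0,0.5,-3],"twist":[0,0,0],"claw":-1},{"linear":[0,0.5,-2],"twist":[0,0,0],"claw":-1},{"linear":[0,0,0],"twist":[0,0,0],"claw":-1},{"linear":[0,0,0],"twist":[0,0,0],"claw":-1}]'
python3 - <<'E'
from h import *
m=ctrl.camera_model('wrist');im=ctrl.snapshot('wrist');cv2.imwrite('pics/w4.png',im[:,:,::-1]);np.save('w4m.npy',m)
print(np.abs(m['camera_from_world']-ctrl.camera_model('wrist')['camera_from_world']).max(),ctrl.get_obs()['qpos'],ctrl.get_obs()['tcp_pos'],ctrl.get_obs()['orientation'])
E
```

```text
time: 4.82
tcp_pos: [0.5231, 0.1338, 0.2245]
orientation: [-3.106, 0.666, -3.104]
force: [-0.3, 0.1, 0.2]
finger_gap: 0.0954
0.0006344228978110399 [ 0.18960218  0.24982103  2.17434271 -1.13352846  0.14230557 -0.32025018] [0.52312711 0.13375884 0.22474027] [-3.10678798  0.66673788 -3.10482065]
```

View pics/w4.png

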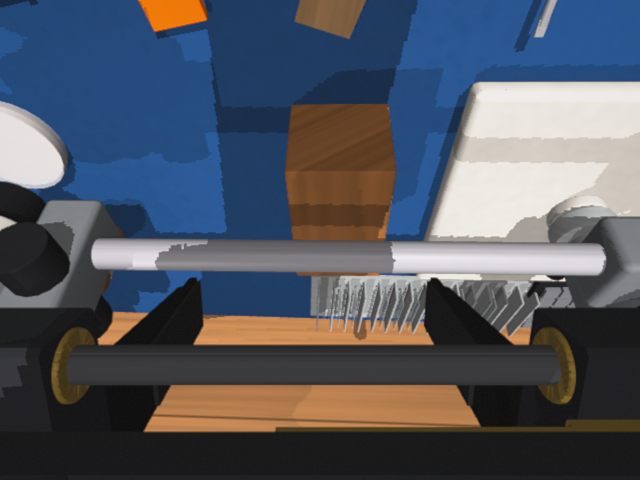

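```bash
python3 - <<'E'
from edges import *
for f,a,b in [('pics/w4.png',90,300),('pics/w3.png',0,185)]:
    for c,v in edges(f,(180,210,240,270,300,320,340,360,380,410),a,b,5).items(): print(f,c,v)
E
```

```text
pics/w4.png 180 [(231.9, 12.0), (239.1, 26.0), (244.0, 15.0), (261.3, 5.0), (269.9, 14.0), (286.4, 26.0)]
pics/w4.png 210 [(131.7, 5.0), (231.8, 11.0), (239.0, 12.0), (270.3, 19.0)]
pics/w4.png 240 [(106.7, 6.0), (132.7, 5.0), (239.3, 11.0), (270.8, 20.0)]
pics/w4.png 270 [(105.8, 5.0), (131.7, 5.0), (239.7, 11.0), (271.0, 19.0)]
pics/w4.png 300 [(104.3, 16.0), (203.8, 7.0), (225.5, 7.0), (239.4, 10.0), (253.6, 5.0), (271.6, 13.0), (275.1, 19.0)]
pics/w4.png 320 [(104.0, 15.0), (203.8, 7.0), (225.6, 7.0), (239.7, 10.0), (253.6, 5.0), (271.7, 14.0), (275.6, 12.0)]
pics/w4.png 340 [(103.6, 16.0), (204.3, 7.0), (225.7, 8.0), (239.9, 10.0), (253.8, 5.0), (271.8, 13.0), (275.5, 23.0), (284.0, 6.0), (286.8, 5.0)]
pics/w4.png 360 [(103.5, 16.0), (170.6, 6.0), (204.8, 7.0), (225.9, 7.0), (240.2, 9.0), (253.9, 5.0), (271.9, 14.0), (275.5, 34.0), (283.7, 13.0), (289.0, 13.0)]
pics/w4.png 380 [(103.5, 16.0), (204.7, 7.0), (228.2, 16.0), (238.1, 17.0), (254.4, 5.0), (271.9, 8.0), (274.8, 31.0), (281.2, 6.0)]
pics/w4.png 410 [(234.6, 11.0), (241.4, 24.0), (253.6, 7.0), (272.3, 33.0), (275.7, 37.0
[... 408 characters left out ...]
17.0), (99.7, 7.0), (121.7, 8.0), (133.5, 10.0), (144.2, 5.0), (162.2, 13.0), (173.0, 19.0), (179.1, 40.0), (183.4, 7.0)]
pics/w3.png 340 [(2.5, 17.0), (99.8, 8.0), (121.7, 8.0), (133.4, 10.0), (144.6, 5.0), (162.9, 17.0), (173.0, 29.0), (179.6, 39.0)]
pics/w3.png 360 [(2.6, 18.0), (64.8, 5.0), (99.6, 7.0), (102.9, 8.0), (106.6, 6.0), (121.7, 7.0), (133.3, 15.0), (135.5, 11.0), (144.8, 20.0), (156.3, 8.0), (162.0, 19.0), (173.0, 27.0), (180.3, 39.0)]
pics/w3.png 380 [(2.7, 27.0), (26.3, 6.0), (64.7, 6.0), (67.8, 9.0), (99.8, 7.0), (109.4, 5.0), (134.1, 25.0), (144.0, 6.0), (162.2, 26.0), (180.8, 39.0)]
pics/w3.png 410 [(134.0, 32.0), (144.5, 6.0), (159.8, 12.0), (163.5, 16.0), (181.5, 10.0)]
```

```bash
python3 -m creep '[{"linear":[0,0,0],"twist":[0,0.15,0],"claw":-1},{"linear":[-0.5,0,0],"twist":[0,0.15,0],"claw":-1},{"linear":[-0.5,0,0],"twist":[0,0.15,0],"claw":-1},{"linear":[-0.5,0,0],"twist":[0,0.15,0],"claw":-1},{"linear":[0,0,0],"twist":[0,0,0],"claw":-1},{"linear":[0,0,0],"twist":[0,0,0],"claw":-1}]'
python3 - <<'E'
from h import *
m=ctrl.camera_model('wrist');im=ctrl.snapshot('wrist');cv2.imwrite('pics/w5.png',im[:,:,::-1]);np.save('w5m.npy',m)
print(np.abs(m['camera_from_world']-ctrl.camera_model('wrist')['camera_from_world']).max(),ctrl.get_obs()['qpos'],ctrl.get_obs()['tcp_pos'],ctrl.get_obs()['orientation'])
E
```

```text
time: 5.62
tcp_pos: [0.5167, 0.1181, 0.226]
orientation: [-3.062, 0.281, -3.121]
force: [-0.4, -0.1, 0.1]
finger_gap: 0.095
0.0006384700969666035 [ 0.15697504  0.28264036  1.95219136 -0.1929597   0.64789703 -1.28442673] [0.51641248 0.11824184 0.22597649] [-3.06256985  0.28070861 -3.12090893]
```

View pics/w5.png

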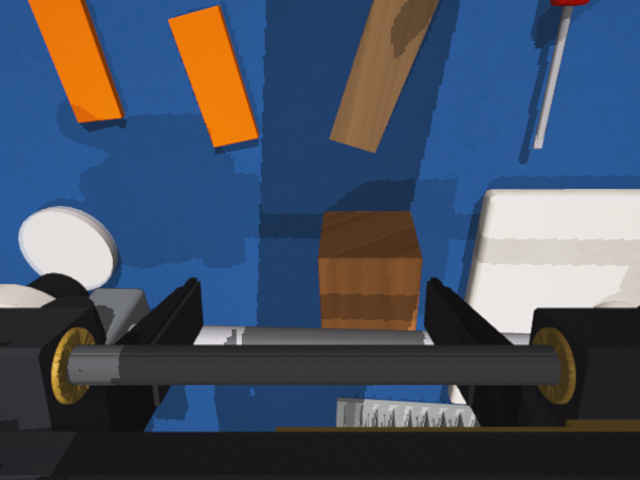

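```bash
cat > fit.py <<'E'
from h import *
from scipy.optimize import least_squares
from scipy.spatial.transform import Rotation as R
M=[np.load(f'w{i}m.npy',allow_pickle=True).item() for i in(4,3)]
def cam(m,rv,t=np.zeros(3)):
    m=dict(m);T=m['camera_from_world'].copy();T[:3]=R.from_rotvec(rv).as_matrix()@T[:3];T[:3,3]+=t;m['camera_from_world']=T;return m
def rowat(m,P,d,col):
    q=proj(m,np.array([P-.1*d,P+.1*d]));t=(col-q[0,0])/(q[1,0]-q[0,0]);return q[0,1]+t*(q[1,1]-q[0,1])
def boomrows(m,x,z,psi,col):
    d=np.array([-np.sin(psi),np.cos(psi),0]);a=np.array([x,.15,z])
    T=m['camera_from_world'];c=-T[:3,:3].T@T[:3,3]
    v=c-a;v-=d*(v@d);L=np.linalg.norm(v);u=v/L;w=np.cross(d,u);r=.0125
    return sorted(rowat(m,a+u*r*r/L+s*w*r*np.sqrt(1-(r/L)**2),d,col) for s in(1,-1))
OB=[dict(b={240:(239.3,270.8),270:(239.7,271),320:(239.7,271.7),360:(240.2,271.9),410:(241.4,272.3)},l=[(0,0,104.,320),(0,0,103.5,360),(0,.08,170.6,360),(.14,.08,275.5,320),(.14,.08,275.5,360)]),
    dict(b={180:(133.1,161.2),240:(132.8,161.8),320:(133.4,162.2),360:(133.3,162.),410:(134,163.5)},l=[(0,0,2.8,320),(0,0,2.6,360),(0,.08,64.8,360),(.14,.08,173.,320),(.14,.08,173.,360)])]
def f(p):
    xb,xn,z,psi,byaw=p[:5];r=[]
    e=np.array([-np.sin(byaw),np.cos(byaw),0])
    for i,(m,o) in enumerate(zip(M,OB)):
        m=cam(m,p[5+3*i:8+3*i],p[11+3*i:14+3*i])
        for c,v in o['b'].items(): r+=list(np.array(boomrows(m,xb,z,psi,c))-v)
        for dx,zz,row,c in o['l']: r.append(rowat(m,np.array([xn+dx,.15,zz]),e,c)-row)
    return np.r_[np.array(r)/.4,p[5:11]/.006,p[11:17]/.002]
s=least_squares(f,np.r_[.645,.585,.11,.03,.035,np.zeros(12)]);print(np.round(s.x,4));print(np.round(s.fun*.4,2));print('gap',s.x[2]-.0125-.08,'boom-near edge',s.x[0]-s.x[1])
C=np.linalg.pinv(s.jac.T@s.jac);print('sd z',np.sqrt(C[2,2]))
E
python3 fit.py
```

```text
[ 6.486e-01  5.852e-01  1.097e-01  3.670e-02  6.130e-02 -2.900e-03
 -1.000e-03 -7.000e-04 -3.600e-03  7.000e-04  9.000e-04  1.000e-04
 -3.100e-03  2.400e-03  1.000e-04 -4.600e-03  2.300e-03]
[ 0.04 -0.16 -0.1  -0.02  0.34 -0.16  0.19  0.09 -0.57  0.25 -0.11 -0.51
  0.67  0.07  0.01 -0.55  0.27  0.13  0.02  0.02  0.08  0.37  0.51 -0.02
 -0.7  -0.19 -0.6   0.75  0.18 -0.19 -0.2  -0.07 -0.05 -0.24  0.05  0.06
  0.01 -0.62  0.48  0.01 -0.91  0.46]
gap 0.017243595422003447 boom-near edge 0.06332753321483386
sd z 0.001249606668437746
```

```bash
python3 - <<'E'
from h import *
m=np.load('w5m.npy',allow_pickle=True).item();im=cv2.imread('pics/w5.png')
hsv=cv2.cvtColor(im,cv2.COLOR_BGR2HSV)
o=((hsv[...,0]>5)&(hsv[...,0]<18)&(hsv[...,1]>215)&(hsv[...,2]>200)); o[160:]=0
cv2.imwrite('pics/mask.png',o*255)
for r in rect(m,o,.008):print(r)
# wedge: heel/tip corners from pixels; tip upper edge z .004
print(toz(m,[(330,138),(376,153)],.004)); print(toz(m,[(375,0)],.028))
print('block near top',toz(m,[(319,257),(421,257)],.08),'near bot',toz(m,[(323,211),(411,211)],0),'far',toz(m,[(321,330),(416,330)],.08))
E
```

```text
(array([457.6, -84.9]), array([90.6, 38.8]), 7.3, 5738)
(array([471. ,  23.7]), array([98.7, 39.2]), 13.3, 6499)
[[0.51531678 0.11424992 0.004     ]
 [0.52732813 0.15317545 0.004     ]]
[[0.41403055 0.14301285 0.028     ]]
block near top [[0.58401395 0.11034937 0.08      ]
 [0.58028412 0.18695967 0.08      ]] near bot [[0.58591831 0.10890136 0.        ]
 [0.58289205 0.18913172 0.        ]] far [[0.65889451 0.11245963 0.08      ]
 [0.65336227 0.19211362 0.08      ]][ WARN:0@1.009] global loadsave.cpp:1063 imwrite_ Unsupported depth image for selected encoder is fallbacked to CV_8U.
```

```bash
cat > d.py <<'E'
import sys
from h import *
from scipy.spatial.transform import Rotation as R
def delta(x,y,z,yaw,pitch=0):  # yaw of world x-axis of job; tool x points back
    o=ctrl.get_obs();Rc=R.from_euler('xyz',o['orientation'])
    Rt=R.from_euler('z',yaw)*R.from_euler('y',pitch)*R.from_euler('xyz',[np.pi,0,np.pi])
    print('t',round(o['time'],2),'tcp',np.round(o['tcp_pos'],4),'lin cm',np.round((np.array([x,y,z])-o['tcp_pos'])*100,2),'twist',np.round((Rt*Rc.inv()).as_rotvec(),3),'F',np.round(o['force'],1),'gap',round(o['finger_gap'],4),'q',np.round(o['qpos'],2))
if __name__=='__main__': delta(*map(float,sys.argv[1:]))
E
python3 d.py .434 .0151 .016 .232
```

```text
t 5.67 tcp [0.5164 0.1182 0.226 ] lin cm [ -8.24 -10.31 -21.  ] twist [0.043 0.289 0.221] F [-0.4  0.5 -0.8] gap 0.0952 q [ 0.16  0.28  1.95 -0.19  0.65 -1.28]
```

```bash
python3 -m creep '[{"linear":[-1.65,-2.06,-2.5],"twist":[0.009,0.058,0.044],"claw":-1},{"linear":[-1.65,-2.06,-2.5],"twist":[0.009,0.058,0.044],"claw":-1},{"linear":[-1.65,-2.06,-2.5],"twist":[0.009,0.058,0.044],"claw":-1},{"linear":[-1.65,-2.06,-2.5],"twist":[0.009,0.058,0.044],"claw":-1},{"linear":[-1.65,-2.06,-2.5],"twist":[0.009,0.058,0.044],"claw":-1},{"linear":[0,0,-2.5],"twist":[0,0,0],"claw":-1},{"linear":[0,0,0],"twist":[0,0,0],"claw":-1}]'
python3 d.py .434 .0151 .016 .232
python3 - <<'E'
from h import *
m=ctrl.camera_model('wrist');im=ctrl.snapshot('wrist');cv2.imwrite('pics/w6.png',im[:,:,::-1])
E
```

```text
time: 6.55
tcp_pos: [0.4333, 0.0153, 0.0752]
orientation: [3.139, -0.005, -2.911]
force: [0.2, 0.5, -0.4]
finger_gap: 0.0953
t 6.55 tcp [0.4333 0.0153 0.0752] lin cm [ 0.07 -0.02 -5.92] twist [-0.002 -0.006  0.002] F [ 0.2  0.5 -0.4] gap 0.0953 q [-0.12  0.49  2.16  0.    0.5  -1.92]
```

View pics/w6.png

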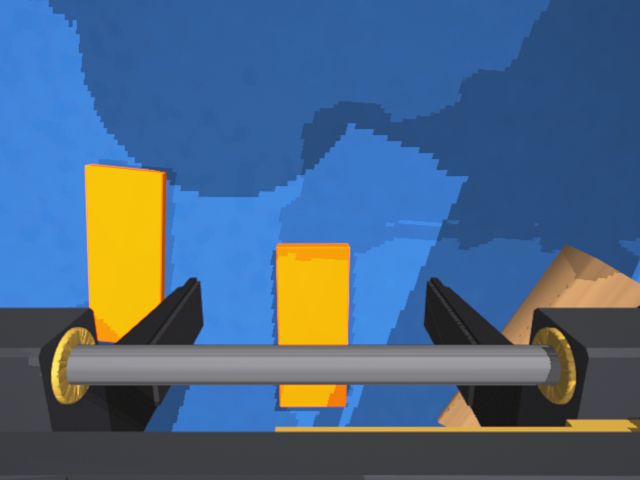

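```bash
python3 -m creep '[{"linear":[0,0,-3.5],"twist":[0,-0.006,0.002],"claw":-0.3},{"linear":[0.05,0,-2.2],"twist":[0,0,0],"claw":0},{"linear":[0,0,-0.2],"twist":[0,0,0],"claw":0},{"linear":[0,0,0],"twist":[0,0,0],"claw":1},{"linear":[0,0,0],"twist":[0,0,0],"claw":1},{"linear":[0,0,0],"twist":[0,0,0],"claw":1},{"linear":[0,0,0],"twist":[0,0,0],"claw":1}]' 30
python3 d.py .434 .0151 .016 .232
```

```text
time: 7.48
tcp_pos: [0.4352, 0.0154, 0.0178]
orientation: [3.14, 0.004, -2.909]
force: [-0.8, 1.7, 7.7]
finger_gap: 0.0394
t 7.47 tcp [0.4352 0.0154 0.0178] lin cm [-0.12 -0.03 -0.18] twist [-0.002  0.004 -0.   ] F [-0.8  1.7  7.7] gap 0.0394 q [-0.12  0.61  2.2   0.01  0.33 -1.93]
```

```bash
python3 -m creep '[{"linear":[0,0,2],"twist":[0,0,0],"claw":1},{"linear":[0,0,4],"twist":[0,0,0],"claw":1},{"linear":[0.8,2.7,3.4],"twist":[0,0,-0.039],"claw":1},{"linear":[0.8,2.7,0],"twist":[0,0,-0.039],"claw":1},{"linear":[0.8,2.7,0],"twist":[0,0,-0.039],"claw":1},{"linear":[0.8,2.7,0],"twist":[0,0,-0.039],"claw":1},{"linear":[0.8,2.6,0],"twist":[0,0,-0.039],"claw":1},{"linear":[0,0,0],"twist":[0,0,0],"claw":1}]'
python3 d.py .475 .148 .112 .037
python3 - <<'E'
from h import *
for n in('wrist','scene'):
    im=ctrl.snapshot(n);
    if n=='scene': im=cv2.resize(im[150:310,300:500],None,fx=4,fy=3.75)
    cv2.imwrite(f'pics/{n}7.png',im[:,:,::-1])
E
```

```text
time: 8.48
tcp_pos: [0.4751, 0.1506, 0.1113]
orientation: [3.14, 0.003, -3.102]
force: [-0.0, 0.2, -0.4]
finger_gap: 0.0396
t 8.47 tcp [0.4751 0.1506 0.1113] lin cm [-0.01 -0.26  0.07] twist [-0.002  0.003 -0.002] F [-0.   0.2 -0.4] gap 0.0396 q [ 0.17  0.48  1.99  0.    0.67 -1.44]
```

View pics/wrist7.png

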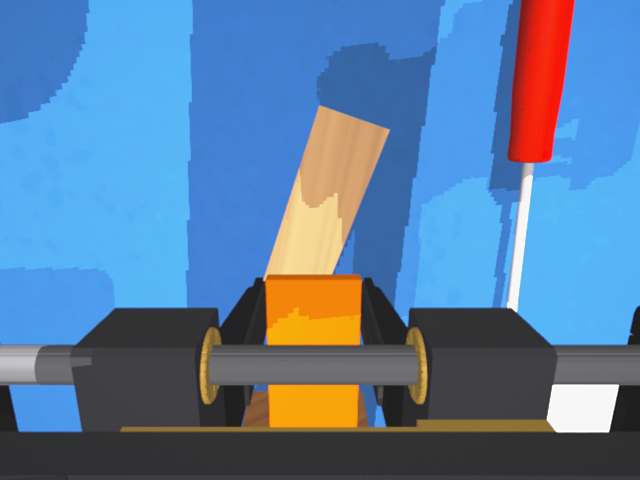

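View pics/scene7.png

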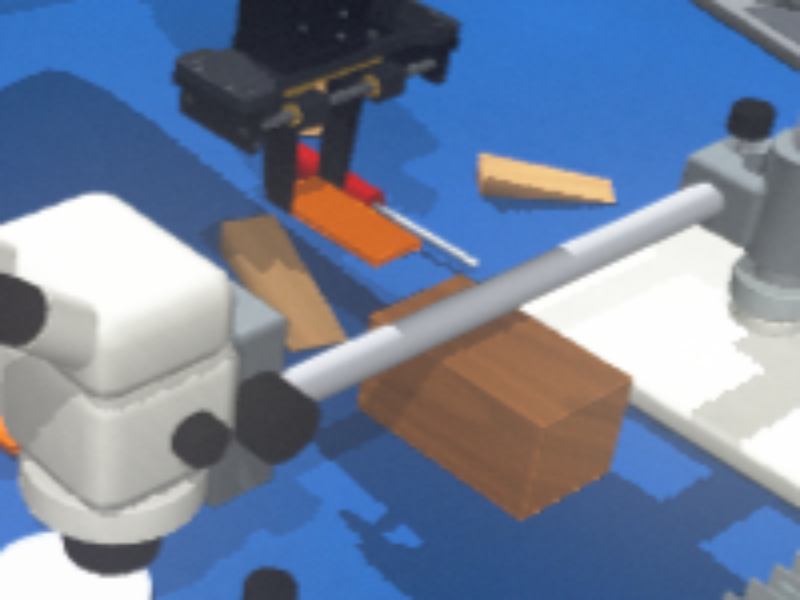

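```bash
python3 - <<'E'
import cv2
im=cv2.imread('pics/wrist7.png');cv2.imwrite('pics/z7.png',cv2.resize(im[255:315,235:395],None,fx=5,fy=5,interpolation=cv2.INTER_NEAREST))
E
```

```text
(no output)
```

View pics/z7.png

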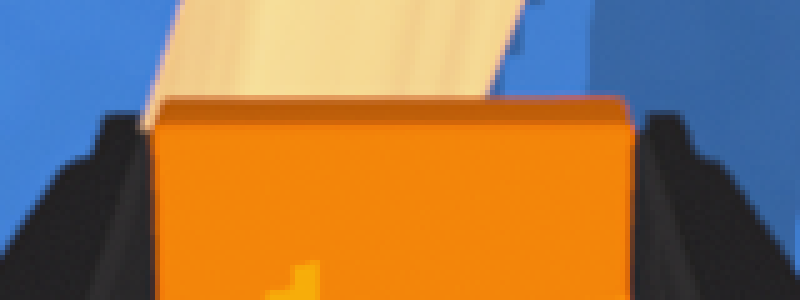

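```bash
python3 -m creep '[{"linear":[0,0,-0.9],"twist":[0,0.003,0],"claw":1},{"linear":[2.2,0.0,0],"twist":[0,0,0],"claw":1},{"linear":[2.2,0,0],"twist":[0,0,0],"claw":1},{"linear":[2.2,0,0],"twist":[0,0,0],"claw":1},{"linear":[0,0,0],"twist":[0,0,0],"claw":1}]'
python3 d.py .607 .150 .098 .037
python3 - <<'E'
from h import *
for n in('wrist','scene'):
    im=ctrl.snapshot(n);
    if n=='scene': im=cv2.resize(im[150:310,300:500],None,fx=4,fy=3.75)
    cv2.imwrite(f'pics/{n}8.png',im[:,:,::-1])
E
```

```text
time: 9.2
tcp_pos: [0.5416, 0.1486, 0.1015]
orientation: [3.14, -0.0, -3.105]
force: [-0.4, 0.1, 0.1]
finger_gap: 0.0395
t 9.2 tcp [0.5416 0.1486 0.1015] lin cm [ 6.54  0.14 -0.35] twist [-0.002 -0.     0.001] F [-0.4  0.1  0.1] gap 0.0395 q [ 0.15  0.56  1.84  0.    0.74 -1.46]
```

View pics/wrist8.png

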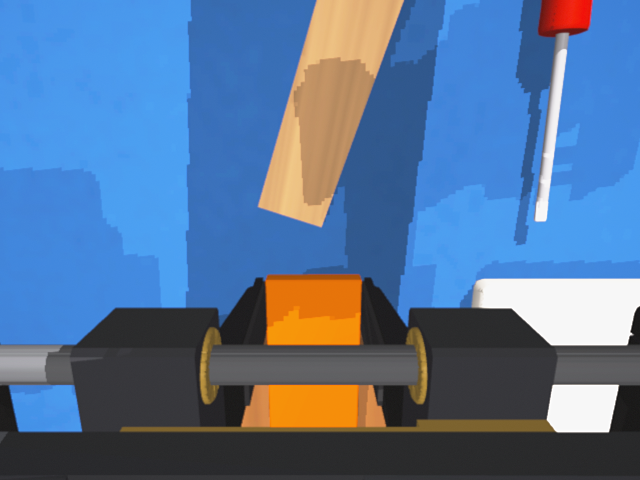

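View pics/scene8.png

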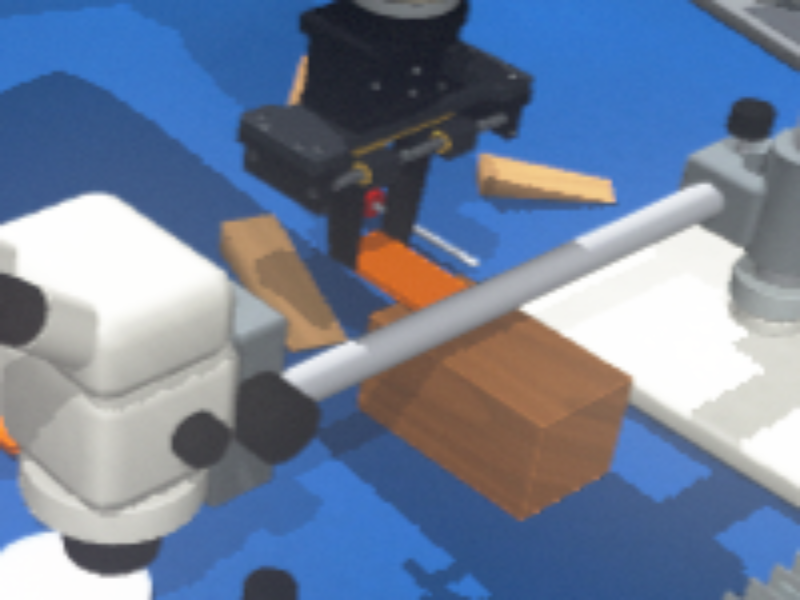

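```bash
python3 -m creep '[{"linear":[1.6,0.05,0],"twist":[0,0,0],"claw":1},{"linear":[1.6,0.05,0],"twist":[0,0,0],"claw":1},{"linear":[1.6,0.05,0],"twist":[0,0,0],"claw":1},{"linear":[1.6,0,0],"twist":[0,0,0],"claw":1},{"linear":[0,0,0],"twist":[0,0,0],"claw":1}]'
python3 d.py .607 .150 .098 .037
python3 - <<'E'
from h import *
for n in('top','scene'):
    im=ctrl.snapshot(n);
    im=cv2.resize(im[150:310,300:500],None,fx=4,fy=3.75) if n=='scene' else cv2.resize(im[150:270,180:330],None,fx=5,fy=5)
    cv2.imwrite(f'pics/{n}9.png',im[:,:,::-1])
E
```

```text
time: 9.93
tcp_pos: [0.6046, 0.1507, 0.1019]
orientation: [3.14, -0.001, -3.104]
force: [-0.5, -0.6, -0.5]
finger_gap: 0.0396
t 9.93 tcp [0.6046 0.1507 0.1019] lin cm [ 0.24 -0.07 -0.39] twist [-0.002 -0.001 -0.   ] F [-0.5 -0.6 -0.5] gap 0.0396 q [ 0.14  0.63  1.68  0.    0.83 -1.47]
```

View pics/top9.png

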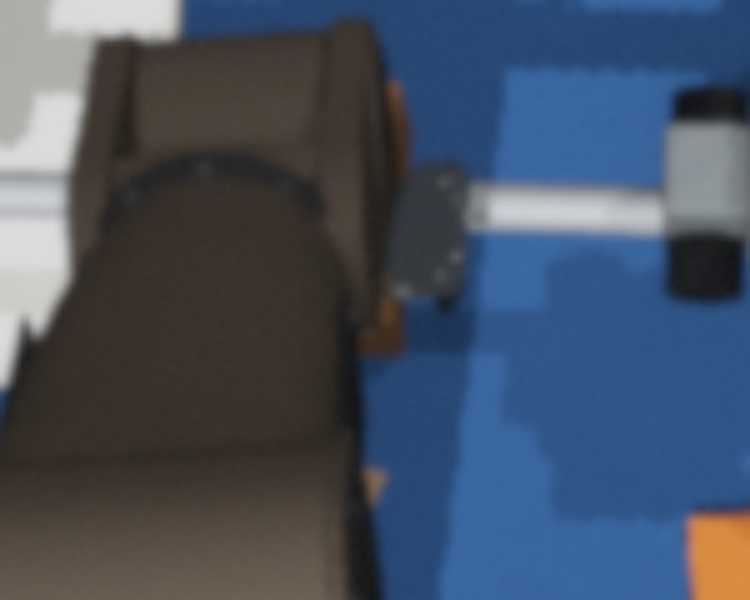

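View pics/scene9.png

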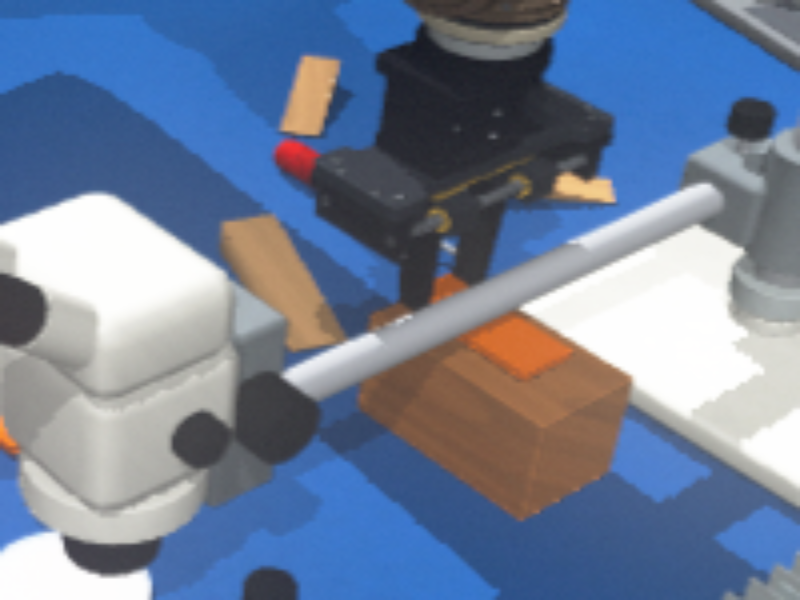

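```bash
python3 -m creep '[{"linear":[0.1,0,-0.15],"twist":[0,0,0],"claw":1},{"linear":[0,0,-0.1],"twist":[0,0,0],"claw":1},{"linear":[0,0,0],"twist":[0,0,0],"claw":1}]'
python3 -m creep '[{"linear":[0,0,-0.1],"twist":[0,0,0],"claw":1},{"linear":[0,0,0],"twist":[0,0,0],"claw":1}]'
```

```text
time: 10.4
tcp_pos: [0.6057, 0.151, 0.0997]
orientation: [3.14, -0.0, -3.104]
force: [-0.1, 0.7, -0.2]
finger_gap: 0.0393
time: 10.65
tcp_pos: [0.6059, 0.151, 0.0986]
orientation: [3.14, -0.0, -3.104]
force: [-0.0, 0.7, 0.4]
finger_gap: 0.0394
```

```bash
python3 -m creep '[{"linear":[0,0,-0.1],"twist":[0,0,0],"claw":1},{"linear":[0,0,0],"twist":[0,0,0],"claw":1}]'
python3 -m creep '[{"linear":[0,0,-0.05],"twist":[0,0,0],"claw":1},{"linear":[0,0,0],"twist":[0,0,0],"claw":1}]'
```

```text
time: 10.9
tcp_pos: [0.606, 0.151, 0.0979]
orientation: [3.14, 0.0, -3.104]
force: [-0.7, -0.1, 3.5]
finger_gap: 0.0394
time: 11.15
tcp_pos: [0.606, 0.151, 0.0979]
orientation: [3.14, 0.0, -3.104]
force: [-2.2, -0.6, 7.6]
finger_gap: 0.0396
```

```bash
python3 -m creep '[{"linear":[0,0,0.35],"twist":[0,0,0],"claw":1},{"linear":[0,0,0.3],"twist":[0,0,0],"claw":1},{"linear":[0,0,0],"twist":[0,0,0],"claw":1}]'
python3 -m creep '[{"linear":[0,0,0.1],"twist":[0,0,0],"claw":1},{"linear":[0,0,0],"twist":[0,0,0],"claw":1}]'
```

```text
time: 11.52
tcp_pos: [0.6061, 0.151, 0.1039]
orientation: [3.14, 0.0, -3.104]
force: [0.8, 0.7, -0.4]
finger_gap: 0.0395
time: 11.78
tcp_pos: [0.606, 0.1509, 0.1047]
orientation: [3.14, -0.0, -3.104]
force: [-0.5, -0.2, -0.2]
finger_gap: 0.0394
```

```bash
for i in 1; do :; done; python3 -m creep '[{"linear":[0,0,0.1],"twist":[0,0,0],"claw":1},{"linear":[0,0,0],"twist":[0,0,0],"claw":1}]'
python3 -m creep '[{"linear":[0,0,0.1],"twist":[0,0,0],"claw":1},{"linear":[0,0,0],"twist":[0,0,0],"claw":1}]'
```

```text
time: 12.02
tcp_pos: [0.606, 0.151, 0.1058]
orientation: [3.14, -0.0, -3.104]
force: [0.3, 0.2, -0.6]
finger_gap: 0.039
time: 12.28
tcp_pos: [0.606, 0.151, 0.1068]
orientation: [3.14, 0.0, -3.104]
force: [0.8, 1.3, -0.3]
finger_gap: 0.0394
```

```bash
python3 -m creep '[{"linear":[0,0,0.1],"twist":[0,0,0],"claw":1},{"linear":[0,0,0],"twist":[0,0,0],"claw":1}]'
python3 -m creep '[{"linear":[0,0,0.1],"twist":[0,0,0],"claw":1},{"linear":[0,0,0],"twist":[0,0,0],"claw":1}]'
```

```text
time: 12.52
tcp_pos: [0.606, 0.151, 0.1078]
orientation: [3.14, 0.0, -3.104]
force: [-0.8, 0.2, -0.2]
finger_gap: 0.0392
time: 12.78
tcp_pos: [0.606, 0.151, 0.1088]
orientation: [3.14, 0.0, -3.104]
force: [1.7, 0.5, -0.6]
finger_gap: 0.0395
```

```bash
python3 -m creep '[{"linear":[0,0,0.1],"twist":[0,0,0],"claw":1},{"linear":[0,0,0],"twist":[0,0,0],"claw":1}]'
```

```text
time: 13.02
tcp_pos: [0.6059, 0.1509, 0.1095]
orientation: [3.14, -0.0, -3.104]
force: [1.7, 0.2, -2.9]
finger_gap: 0.0395
```

```bash
python3 -m creep '[{"linear":[0,0,0.1],"twist":[0,0,0],"claw":1},{"linear":[0,0,0],"twist":[0,0,0],"claw":1}]'; python3 - <<'E'
from h import *
im=ctrl.snapshot('scene');im=cv2.resize(im[190:280,370:470],None,fx=8,fy=6.6);cv2.imwrite('pics/sc10.png',im[:,:,::-1])
print(np.round(ctrl.get_obs()['force'],1),np.round(ctrl.get_obs()['wrist_torque'],2))
E
```

```text
time: 13.28
tcp_pos: [0.6059, 0.1509, 0.1104]
orientation: [3.14, -0.001, -3.104]
force: [1.7, 1.1, -7.1]
finger_gap: 0.0395
[ 2.7 -0.7 -7. ] [ 0.08 -0.16  0.01]
```

View pics/sc10.png

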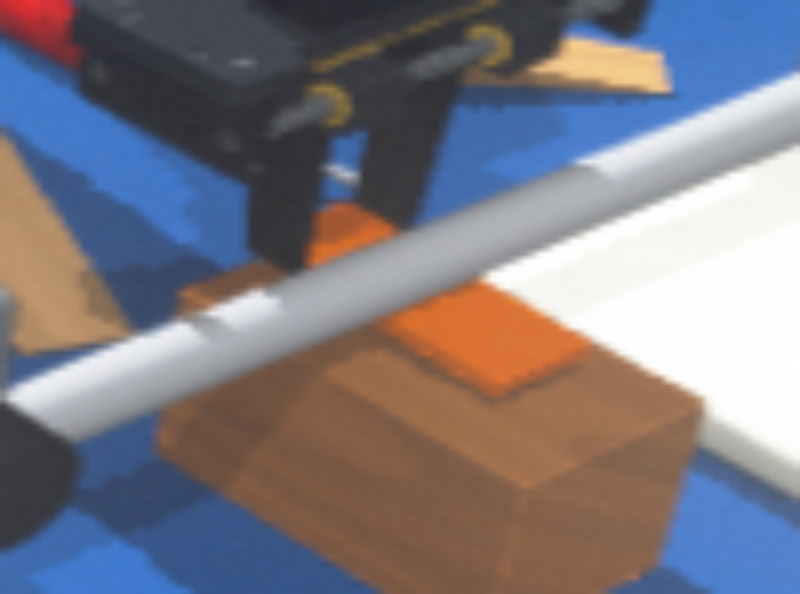

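The shim touches the block at TCP z = 98 mm and the boom at about 109 mm. The gap left above one shim is therefore about 11 mm, well inside 7–15 mm, so one shim is right (a second would leave 3 mm). I'll lower it and release.

```bash
python3 -m creep '[{"linear":[0.1,0,-0.5],"twist":[0,0,0],"claw":1},{"linear":[0,0,-0.45],"twist":[0,0,0],"claw":1},{"linear":[0,0,-0.15],"twist":[0,0,0],"claw":1},{"linear":[0,0,-0.15],"twist":[0,0,0],"claw":1},{"linear":[0,0,-0.05],"twist":[0,0,0],"claw":1},{"linear":[0,0,0],"twist":[0,0,0],"claw":1}]'
```

```text
time: 14.08
tcp_pos: [0.607, 0.1509, 0.098]
orientation: [3.14, 0.0, -3.104]
force: [-1.1, -0.3, 3.6]
finger_gap: 0.0394
```

```bash
python3 -m creep '[{"linear":[0,0,0],"twist":[0,0,0],"claw":-0.3},{"linear":[0,0,0],"twist":[0,0,0],"claw":-0.3},{"linear":[0,0,0],"twist":[0,0,0],"claw":-0.3},{"linear":[0,0,1],"twist":[0,0,0],"claw":-0.3},{"linear":[-1.5,0,3],"twist":[0,0,0],"claw":-0.6},{"linear":[-3,0,3],"twist":[0,0,0],"claw":-1},{"linear":[-3.5,0,2],"twist":[0,-0.1,0],"claw":-1},{"linear":[-2,0,0],"twist":[0,-0.1,0],"claw":-1}]'
python3 -m creep '[{"linear":[0,0,0],"twist":[0,-0.1,0],"claw":-1},{"linear":[0,0,0],"twist":[0,0,0],"claw":-1}]'
python3 - <<'E'
from h import *
m=ctrl.camera_model('wrist')
for n in('wrist','scene'):
    im=ctrl.snapshot(n)
    if n=='scene': im=cv2.resize(im[190:280,370:470],None,fx=8,fy=6.6)
    cv2.imwrite(f'pics/{n}11.png',im[:,:,::-1])
np.save('w11m.npy',m)
E
```

```text
time: 15.08
tcp_pos: [0.5063, 0.151, 0.19]
orientation: [-3.136, 0.206, -3.103]
force: [1.3, 0.7, 0.2]
finger_gap: 0.0938
time: 15.32
tcp_pos: [0.5061, 0.1511, 0.1885]
orientation: [-3.132, 0.3, -3.102]
force: [-0.4, -0.1, 0.8]
finger_gap: 0.0949
```

View pics/wrist11.png

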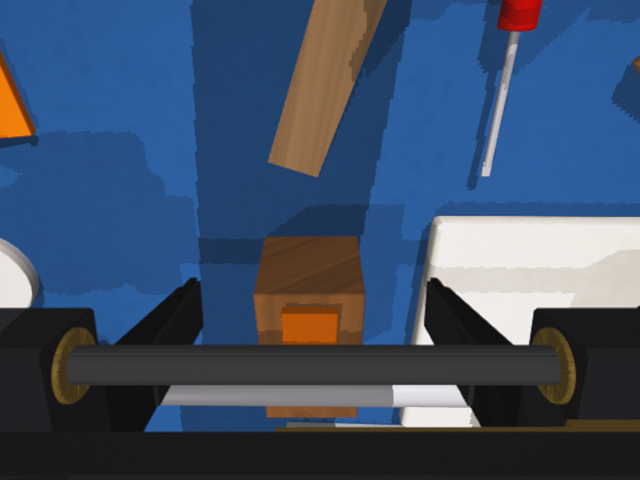

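View pics/scene11.png

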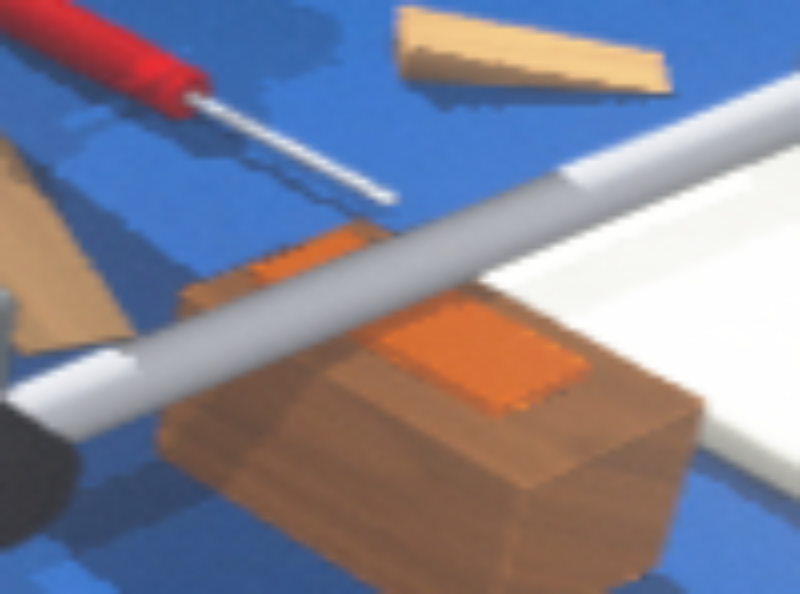

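```bash
python3 - <<'E'
from h import *
m=np.load('w11m.npy',allow_pickle=True).item();im=cv2.imread('pics/wrist11.png')
cv2.imwrite('pics/z11.png',cv2.resize(im[0:190,240:400],None,fx=4,fy=3.1))
P=toz(m,[(268.5,162.5),(318,177)],.004);print(P,np.linalg.norm(P[1]-P[0]))
c=P.mean(0);v=P[1]-P[0];v/=np.linalg.norm(v);d=np.array([v[1],-v[0],0]);print('tip',c,'yaw',np.arctan2(d[1],d[0]),'mid',c-.065*d,'grip',c-.103*d)
# shim on block, boom
print('shim near corners',toz(m,[(282,313),(337,313)],.088),'block near',toz(m,[(256,294),(364,294)],.08))
E
python3 d.py .45 .15 .1 -.298
```

```text
[[0.516627   0.11427888 0.004     ]
 [0.52713928 0.15280927 0.004     ]] 0.03993869522291192
tip [0.52188314 0.13354408 0.004     ] yaw -0.2663484544750166 mid [0.45917514 0.15065275 0.004     ] grip [0.42251508 0.16065475 0.004     ]
shim near corners [[0.59389037 0.13040132 0.088     ]
 [0.59216016 0.16887179 0.088     ]] block near [[0.58418836 0.11156559 0.08      ]
 [0.58083255 0.18738819 0.08      ]]
t 15.43 tcp [0.5076 0.151  0.1883] lin cm [-5.76 -0.1  -8.83] twist [ 0.048  0.297 -0.333] F [0.3 0.1 0.5] gap 0.095 q [ 0.19  0.33  2.02 -0.11  0.51 -1.33]
```

View pics/z11.png

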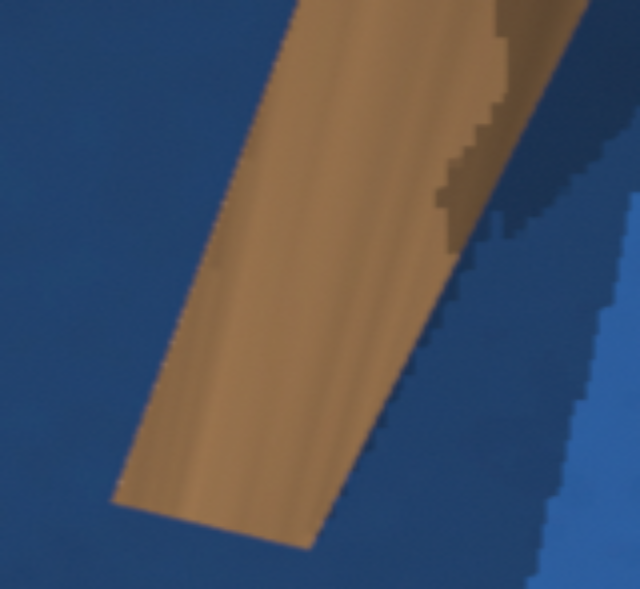

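```bash
python3 -m creep '[{"linear":[-2.1,0.25,-1.5],"twist":[0.012,0.074,-0.08],"claw":-1},{"linear":[-2.1,0.25,-2],"twist":[0.012,0.074,-0.08],"claw":-1},{"linear":[-2.1,0.25,-2.5],"twist":[0.012,0.074,-0.08],"claw":-1},{"linear":[-2.1,0.35,-2.5],"twist":[0.012,0.074,-0.08],"claw":-1},{"linear":[0,0,-2],"twist":[0,0,0],"claw":-1},{"linear":[0,0,0],"twist":[0,0,0],"claw":-1}]'
python3 d.py .423 .162 .018 -.285
python3 - <<'E'
from h import *
m=ctrl.camera_model('wrist');np.save('w12m.npy',m)
im=ctrl.snapshot('wrist');cv2.imwrite('pics/w12.png',im[:,:,::-1])
E
```

```text
time: 16.18
tcp_pos: [0.4233, 0.1619, 0.0817]
orientation: [3.141, -0.002, 2.856]
force: [-0.0, 0.3, 0.9]
finger_gap: 0.0951
t 16.18 tcp [0.4233 0.1619 0.0817] lin cm [-0.03  0.01 -6.37] twist [-0.001 -0.002  0.   ] F [-0.   0.3  0.9] gap 0.0951 q [ 0.22  0.49  2.12  0.    0.54 -1.07]
```

View pics/w12.png

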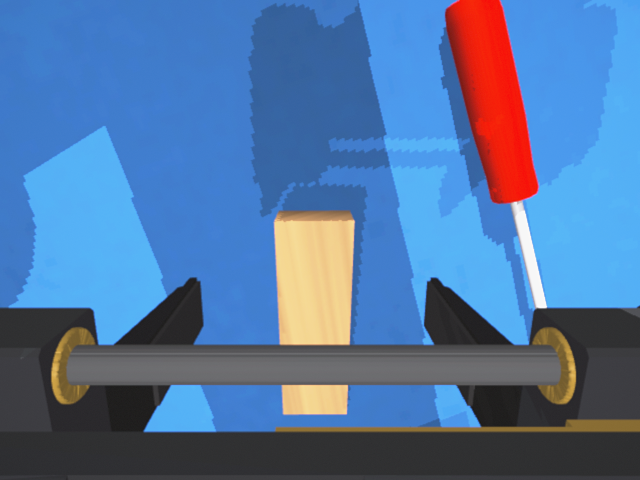

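```bash
python3 - <<'E'
from h import *
m=np.load('w12m.npy',allow_pickle=True).item()
P=toz(m,[(275,221),(354,219)],.028);T=toz(m,[(282,414.5),(347.5,414)],.004);h=P.mean(0);t=T.mean(0)
print(h,t,np.linalg.norm((t-h)[:2]),np.arctan2(*(t-h)[[1,0]]),np.linalg.norm(h[:2]-[.4233,.1619]),np.linalg.norm(P[1]-P[0]))
E
python3 -m creep '[{"linear":[0,0,-3.2],"twist":[0,0,0],"claw":-0.4},{"linear":[0,0,-2.2],"twist":[0,0,0],"claw":-0.2},{"linear":[0,0,-0.9],"twist":[0,0,0],"claw":-0.1},{"linear":[0,0,0],"twist":[0,0,0],"claw":1},{"linear":[0,0,0],"twist":[0,0,0],"claw":1},{"linear":[0,0,0],"twist":[0,0,0],"claw":1},{"linear":[0,0,0],"twist":[0,0,0],"claw":1}]' 40
python3 d.py .423 .162 .018 -.285
```

```text
[0.39628396 0.16925467 0.028     ] [0.52159907 0.13281566 0.004     ] 0.13050548033729636 -0.2829759016621329 0.02799924529877138 0.039304446347021585
time: 17.1
tcp_pos: [0.4233, 0.1621, 0.0204]
orientation: [3.139, 0.002, 2.857]
force: [0.7, -0.3, 7.1]
finger_gap: 0.0395
t 17.1 tcp [0.4233 0.1621 0.0204] lin cm [-0.03 -0.01 -0.24] twist [-0.001  0.003 -0.   ] F [ 0.7 -0.3  7.1] gap 0.0395 q [ 0.22  0.61  2.15  0.    0.37 -1.07]
```

```bash
python3 -m creep '[{"linear":[0,0,2],"twist":[0,0,0],"claw":1},{"linear":[0,0,3],"twist":[0,0,0],"claw":1},{"linear":[1.1,-0.4,2.5],"twist":[0,0,0.08],"claw":1},{"linear":[1.1,-0.4,1.8],"twist":[0,0,0.08],"claw":1},{"linear":[1.1,-0.4,0],"twist":[0,0,0.08],"claw":1},{"linear":[1.1,-0.4,0],"twist":[0,0,0.082],"claw":1},{"linear":[0,0,0],"twist":[0,0,0],"claw":1}]'
python3 d.py .468 .1452 .1114 .037
python3 - <<'E'
from h import *
for n in('wrist','scene'):
    im=ctrl.snapshot(n);
    if n=='scene': im=cv2.resize(im[150:310,300:500],None,fx=4,fy=3.75)
    cv2.imwrite(f'pics/{n}13.png',im[:,:,::-1])
E
```

```text
time: 17.98
tcp_pos: [0.4673, 0.1458, 0.1129]
orientation: [3.14, 0.002, -3.106]
force: [-0.0, 0.7, -1.6]
finger_gap: 0.0398
t 17.98 tcp [0.4673 0.1458 0.1129] lin cm [ 0.07 -0.06 -0.15] twist [-0.002  0.002  0.001] F [-0.   0.7 -1.6] gap 0.0398 q [ 0.17  0.47  2.01  0.    0.66 -1.44]
```

View pics/wrist13.png

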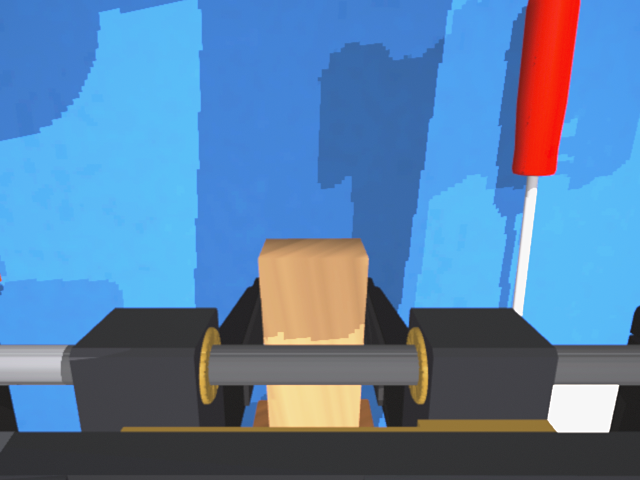

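View pics/scene13.png

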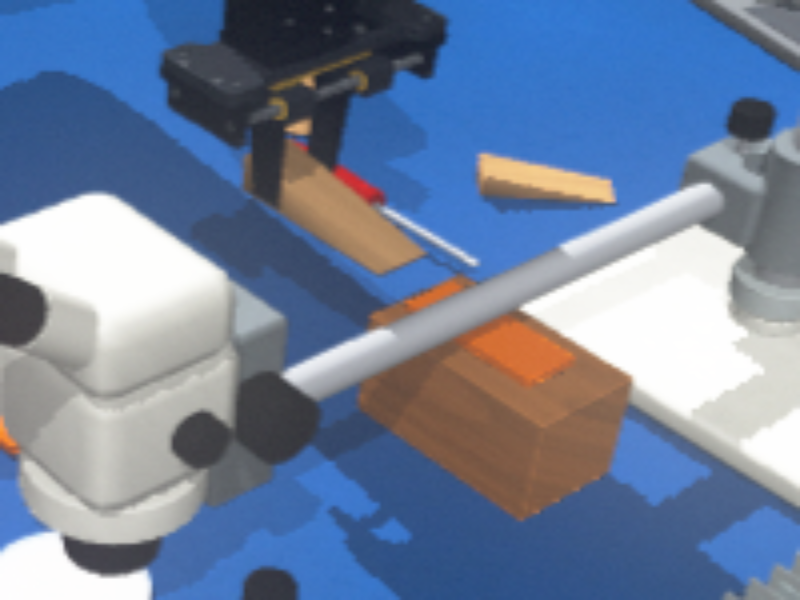

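```bash
python3 -m creep '[{"linear":[0.5,-0.05,-0.2],"twist":[0,0,0],"claw":1},{"linear":[2,0.07,0],"twist":[0,0,0],"claw":1},{"linear":[2,0.07,0],"twist":[0,0,0],"claw":1},{"linear":[2,0.07,0],"twist":[0,0,0],"claw":1},{"linear":[1.5,0.06,0],"twist":[0,0,0],"claw":1},{"linear":[0,0,0],"twist":[0,0,0],"claw":1}]'
python3 d.py .557 .1485 .1084 .037
python3 - <<'E'
from h import *
im=ctrl.snapshot('scene');im=cv2.resize(im[190:280,370:470],None,fx=8,fy=6.6);cv2.imwrite('pics/sc14.png',im[:,:,::-1])
E
```

```text
time: 18.82
tcp_pos: [0.5474, 0.1482, 0.1104]
orientation: [3.14, 0.001, -3.105]
force: [-0.6, -0.1, -0.3]
finger_gap: 0.0396
t 18.82 tcp [0.5474 0.1482 0.1104] lin cm [ 0.96  0.03 -0.2 ] twist [-0.002  0.001  0.   ] F [-0.6 -0.1 -0.3] gap 0.0396 q [ 0.15  0.56  1.82  0.    0.76 -1.46]
```

View pics/sc14.png

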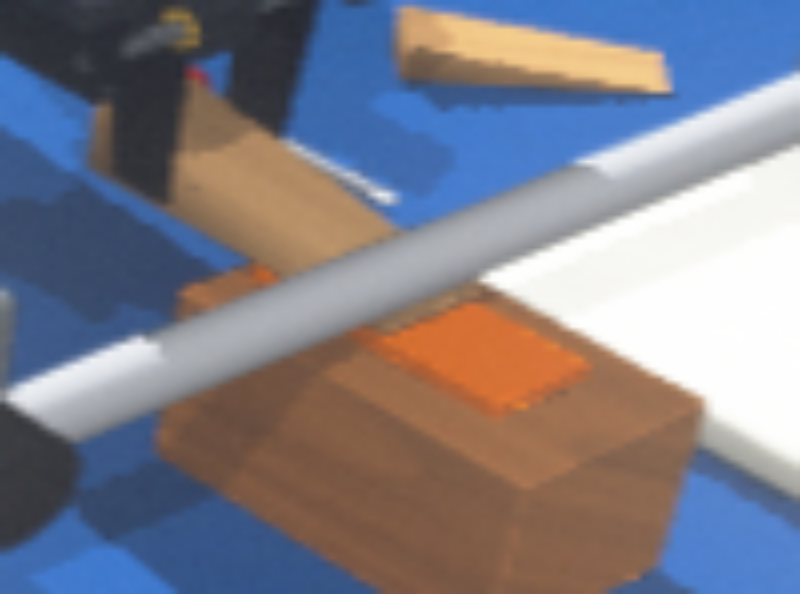

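```bash
python3 -m creep '[{"linear":[0,0,-0.1],"twist":[0,0,0],"claw":1},{"linear":[0,0,-0.05],"twist":[0,0,0],"claw":1},{"linear":[0,0,0],"twist":[0,0,0],"claw":1}]'
python3 -m creep '[{"linear":[0,0,-0.05],"twist":[0,0,0],"claw":1},{"linear":[0,0,0],"twist":[0,0,0],"claw":1}]'
```

```text
time: 19.25
tcp_pos: [0.5467, 0.1482, 0.1093]
orientation: [3.14, 0.001, -3.105]
force: [0.2, 0.5, 1.0]
finger_gap: 0.0399
time: 19.5
tcp_pos: [0.547, 0.1481, 0.1087]
orientation: [3.14, 0.001, -3.105]
force: [0.2, 0.2, 0.2]
finger_gap: 0.0397
```

```bash
python3 -m creep '[{"linear":[0,0,-0.05],"twist":[0,0,0],"claw":1},{"linear":[0,0,0],"twist":[0,0,0],"claw":1}]'
python3 -m creep '[{"linear":[0,0,-0.04],"twist":[0,0,0],"claw":1},{"linear":[0,0,0],"twist":[0,0,0],"claw":1}]'
```

```text
time: 19.75
tcp_pos: [0.5469, 0.1482, 0.1084]
orientation: [3.14, 0.001, -3.105]
force: [-1.1, 0.9, 2.1]
finger_gap: 0.0396
time: 20.0
tcp_pos: [0.5469, 0.1482, 0.1082]
orientation: [3.14, 0.001, -3.105]
force: [-3.5, -0.2, 6.2]
finger_gap: 0.0396
```

```bash
python3 -m creep '[{"linear":[0,0,0.07],"twist":[0,0,0],"claw":1},{"linear":[0.8,0.03,0],"twist":[0,0,0],"claw":1},{"linear":[0.8,0.03,0],"twist":[0,0,0],"claw":1},{"linear":[0.5,0.02,0],"twist":[0,0,0],"claw":1},{"linear":[0,0,0],"twist":[0,0,0],"claw":1}]'
python3 -m creep '[{"linear":[0.3,0.01,0],"twist":[0,0,0],"claw":1},{"linear":[0,0,0],"twist":[0,0,0],"claw":1}]'
```

```text
time: 20.62
tcp_pos: [0.5685, 0.1489, 0.1084]
orientation: [3.14, 0.002, -3.105]
force: [0.4, -0.0, 1.4]
finger_gap: 0.0395
time: 20.88
tcp_pos: [0.5711, 0.149, 0.1085]
orientation: [3.14, 0.002, -3.105]
force: [1.1, 0.1, -0.1]
finger_gap: 0.0399
```

```bash
python3 -m creep '[{"linear":[0.3,0.01,0],"twist":[0,0,0],"claw":1},{"linear":[0,0,0],"twist":[0,0,0],"claw":1}]'
python3 -m creep '[{"linear":[0.2,0.01,0],"twist":[0,0,0],"claw":1},{"linear":[0,0,0],"twist":[0,0,0],"claw":1}]'
```

```text
time: 21.12
tcp_pos: [0.5742, 0.1491, 0.1085]
orientation: [3.14, 0.002, -3.105]
force: [1.1, -0.2, 0.2]
finger_gap: 0.0396
time: 21.38
tcp_pos: [0.5761, 0.1492, 0.1085]
orientation: [3.14, 0.002, -3.105]
force: [-0.7, -0.2, 0.5]
finger_gap: 0.0396
```

```bash
python3 -m creep '[{"linear":[0.2,0.01,0],"twist":[0,0,0],"claw":1},{"linear":[0,0,0],"twist":[0,0,0],"claw":1}]'
python3 -m creep '[{"linear":[0.2,0.01,0],"twist":[0,0,0],"claw":1},{"linear":[0,0,0],"twist":[0,0,0],"claw":1}]'
```

```text
time: 21.62
tcp_pos: [0.5767, 0.1493, 0.1085]
orientation: [3.14, -0.002, -3.105]
force: [-7.6, -0.7, 5.1]
finger_gap: 0.04
time: 21.88
tcp_pos: [0.5769, 0.1493, 0.1084]
orientation: [3.141, -0.006, -3.104]
force: [-16.0, -0.9, 10.6]
finger_gap: 0.0403
```

```bash
python3 -m creep '[{"linear":[0,0,0],"twist":[0,0,0],"claw":1},{"linear":[0,0,0],"twist":[0,0,0],"claw":1}]'
python3 - <<'E'
from h import *
im0=cv2.imread('pics/scene0.png')[:,:,::-1]
im=ctrl.snapshot('scene')
for n,a in(('a',im),):
    cv2.imwrite(f'pics/sc15.png',cv2.resize(a[190:290,370:470],None,fx=6,fy=6)[:,:,::-1])
w=ctrl.snapshot('wrist');cv2.imwrite('pics/w15.png',w[:,:,::-1])
import itertools
g0=cv2.cvtColor(im0,cv2.COLOR_RGB2GRAY)[255:295,420:465];
r=cv2.matchTemplate(cv2.cvtColor(im,cv2.COLOR_RGB2GRAY)[245:305,410:475],g0,cv2.TM_CCOEFF_NORMED);print(cv2.minMaxLoc(r))
E
```

```text
time: 22.12
tcp_pos: [0.5769, 0.1493, 0.1084]
orientation: [3.141, -0.006, -3.104]
force: [-16.3, -0.6, 9.2]
finger_gap: 0.0398
(0.39542537927627563, 0.8197876811027527, (20, 0), (10, 10))
```

View pics/sc15.png

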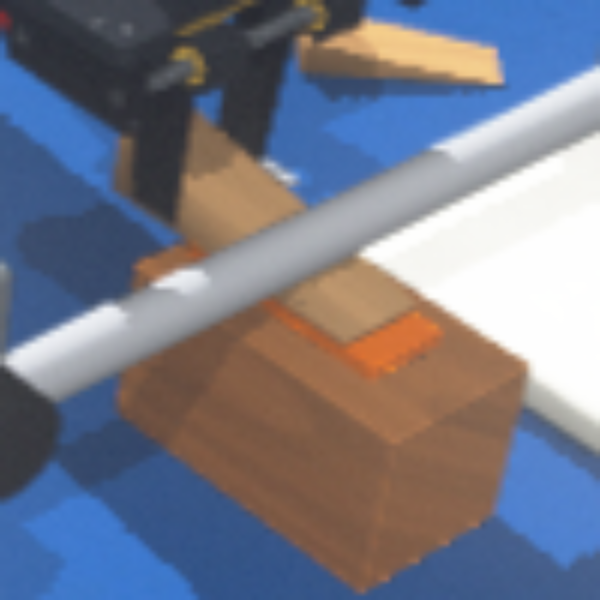

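View pics/w15.png

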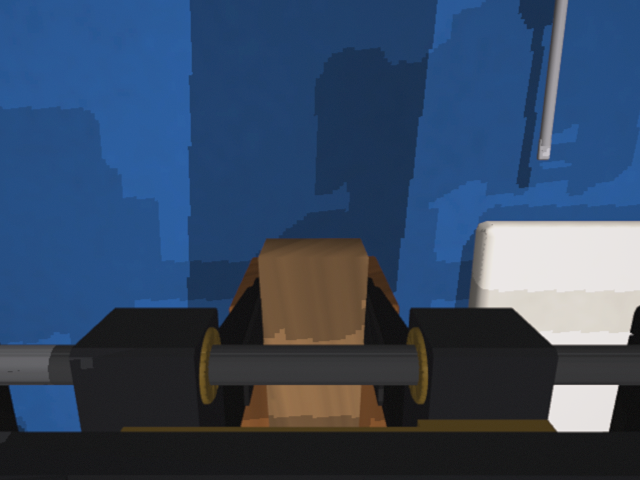

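```bash
python3 - <<'E'
from h import *
o=ctrl.get_obs();print(o['time'],np.round(o['force'],1),round(o['finger_gap'],4),o['tcp_pos'])
ctrl.finish_job()
E
```

```text
22.225 [-16.7  -1.3  10.2] 0.0398 [0.57697047 0.1493177  0.1084272 ]
the job is handed in; nothing more can be done
```

The boom is propped: one orange shim lies flat and square on the block under the boom, and the wedge is pressed in on top of it, still gripped. I handed in at 22.2 s of the 67 s allowed.

- **Number of shims:** I touched the first shim to the block and then lightly (about 7 N) to the boom's underside. This showed about 11 mm left above it. That suits the wedge, and a second shim would have left only about 3 mm. My camera estimates of the whole gap were looser, at 17 to 19 mm against about 19 mm by touch.
- **Wedge:** It went in thin end first from the robot's side and bit about 34 mm from its tip, in the thin half as asked. The insertion force had been about 0–1 N until then. It is now held with a steady 16–17 N forwards, and about 10 N pushes up on the tool.
- **Last checks:**
  - The block showed no shift in the scene camera when compared with the first picture.
  - The shim was centred on the block when I put it down, and the wedge lies over it, perhaps a few mm off to the left.
  - I touched nothing else, and the three spare shims are still on the desk.
- **What did not go to plan:**
  - Early on I tilted the wrist to look under the boom and reached a joint limit. Joint 4 read -1.1335 rad, just past the listed -1.13. I think that is rounding of -65°, but I could not confirm it.
  - My first camera estimate of the gap came out impossibly small at 13.6 mm, because the camera pose was read just after the picture. I threw it out.

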